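Snap the lid onto a solenoid valve's terminal box

ROBOT

A 7-joint arm with a two-finger parallel gripper is mounted at the origin on the work surface. World frame = base frame: x ahead of the robot, y to its left, z up, the work surface at z = 0. Lengths are in m, angles in rad, forces in N, time in s.
With the tool pointing down it reaches from about 0.35 to 0.9 m from the base axis. Payload 7.2 kg.
Tool frame: the origin (TCP) lies midway between the tips of the shut fingers; the grasp point (between the pads) lies 19 mm behind it (manip.grasp_offset is the distance from the TCP to the grasp point, in m); z points along the fingers, y is the direction in which the jaws open and shut (so a half turn about z gives the same grasp; the last joint's range is limited). The gripper opens to 85 mm and grips with 20 to 120 N. Pads are 22 mm wide; open, the fingers measure 114 mm over their backs; the gripper's body (76 mm by 85 mm) begins 54 mm behind the grasp point. The pads swing forward as they close: fully open they stand 13 mm farther back than shut.
Start: joints at [-1.224, 0.411, -0.013, 1.596, 0.006, 1.134, -0.082], TCP at [0.252, 0.572, 0.205] pointing down, gripper open.
Joint ranges: [-2.95, 2.95], [-0.29, 1.99], [-1.47, 1.44], [0.14, 2.54], [-1.03, 4.17], [0.13, 1.85], [-2.86, 2.86]. Speed limits (rad/s): [2.39, 2.39, 3.01, 3.01, 3.14, 3.14, 3.14].

INTERFACE

Orientations are given as a rotation vector (axis times angle).
In Python, from cell import manip gives the robot as it stands. The module is installed in compiled form; this text tells all that it offers.
- The arm moves only by the tool drive_tool, never from a script. Its argument "steps" is a list of rows, each a list of 3 entries, a list of its own where there are three numbers: the finger opening in m, from 0 to 0.0854, then the shift along the tool's x, y, z in m, then the turn about the tool's z in degrees. In form: [[grip, [x, y, z], twist], ...]. A call has 1 to 5 rows; each row shifts and turns the pose as measured when the row begins, along the tool's axes as they then stand; what a row does not reach is not made up. A row lasts 1/10 s, in which the tool goes at most 50 mm and 8.59 degrees, less where a joint would pass 70% of its speed; a pose out of reach is approached as far as the arm can. A call is refused whole if a number of a shift passes 0.05 or a number of a turn 8.59, either way. A call with a gripper value outside its range is refused whole. The fingers move at their own pace and stop on an object; "newtons" is the grip in N (left out, the last holds). Time passes only in rows, so rows that do not move let the fingers close. It gives the time, the measured TCP pose, the force and the opening at its end, in the units of the state.
- manip.get_state(): the state, without advancing time (a new reading comes with each control period).
- manip.grab_frame(name): name is "scene" or "top"; returns a dict with "frame" (420x560x3 uint8, blue, green, red), "range_z" (420x560 float32, m along the optical axis (not along the pixel's ray), 0 where there is no reading), "fx", "fy", "cx", "cy" (pixels), "xyz" and "attitude" of the camera in the world. Camera axes: x right, y down, z forward; pixel columns grow to the right and rows downward; lengths in m; the calibration is good to about 2 mm. A picture is of the moment at which its call begins.
- manip.finish_job(): hands the job in, once; it reports no verdict.
Trained networks look in a picture, given as the dict that the camera call returned (one of the last four; its "shot" number tells which), for a name from the list of things; names that differ only in an ending like _2 or _b are one class to them, and where a whole thing is asked for, a point or a joint stands for the part that bears it (a point fixed in the world has none). Each returns a list of dicts, best first, with "p" (0 to 1); they miss things now and then, are a little off and sometimes report something else, mostly with a low value. They report only what shows in the picture. A call takes as long as a camera call. They do not tell look-alikes from the thing itself.
- manip.masks_of(name, picture): "region" (420x560 bool, what is visible of it) and "extent" ([centre column, centre row, width, height] in pixels, round what is visible of it).
The state is a dict: "time": time; "q": joint angles; "joint_vel": joint speeds; "tau": joint torques, N m; "eef_pos": TCP position; "eef_rot": TCP orientation; "wrist_force": force on the tool from outside, world axes, zero at the start; "moment": the same for the moment, N m; "grip_width": opening from 0.0 (shut) to 1.0 (fully open).
Only numpy, scipy, OpenCV 4.12 (cv2) and the standard library are available. Lean on these libraries where they do the work, as an engineer would, in place of code of your own. Each camera call takes 0.05 s, during which the arm holds its last target.

TASK

Close the terminal box on top of the solenoid valve: fetch the grey lid from the rubber mat, lay it squarely between the lugs of the open black box, and press it down along both long edges, against the springy gasket, until all four spring clips have clicked over it and it stays down level all round when you let go. Firm fingertip pressure only: more than about 30 N crushes the seal under the box. Leave the small fittings and the hand tools where they are.

Things in the scene. Friction and masses are not known exactly. Their poses are not given: they have to be found in the camera images.
- valve: Fixed solenoid valve; origin on the bench under its middle, z up, y along its length. Subplate 130 x 170 x 45 mm, dark valve body on it, a round black solenoid at each end (tips at y = +-134 mm, below 100 mm), and on top the open black terminal box 78 x 106 mm.
- box_rim (a point): Centre of the terminal box's rim, 128 mm above the bench; y along the box's long side, z up. Rigid black lugs half-way along each wall (24 mm wide on the long, 34 mm on the short walls) locate the lid with 0.6 mm play: upright to 14 mm above the rim, then flared 3 mm outward up to 20 mm. The lid fits either way round. An orange gasket on the long walls stands 4 mm proud of the rim.
- box_seal (a joint): How far the terminal box is pushed down on the rubber seal between it and the valve (m): about 0 unloaded, then about 0.03 mm for every newton over 4 N pressed straight down on box and lid. At 0.85 mm (about 32 N) the seal is crushed.
- clip_pp (a joint): One of four steel spring clips (22 mm wide) on the outside of the long walls, at x = +41, y = +34 mm from the rim's centre. A bead leans 3.2 mm inward, 5 mm above the rim, and snaps over the lid's edge; above it a flared lead-in, up to 14 mm over the rim. Value: 0 upright (free), 0 to 0.06 clicked over the lid, grows as it is bent outward (rad).
- clip_pn (a joint): The same clip at x = +41, y = -34 mm from the rim's centre. 0 upright, grows as it is bent outward (rad).
- clip_np (a joint): The same clip at x = -41, y = +34 mm from the rim's centre. 0 upright, grows as it is bent outward (rad).
- clip_nn (a joint): The same clip at x = -41, y = -34 mm from the rim's centre. 0 upright, grows as it is bent outward (rad).
- lid_grip (a point): Centre (half-way up) of the grip tab on the grey lid, 29 mm above the lid's underside; axes are the lid's. Tab 34 mm long (y), 14 mm thick (x), 16 mm tall. It stands on a flat crown 70 (x) x 98 (y) mm, 21 mm above the underside; flange 80 x 108 x 2 mm. About 0.09 kg. The lid starts flat, right way up, on the mat.
- lid: The grey lid; origin at the centre of its underside. Laid on the box it rests on the clips, 7 to 9 mm above the rim. Push on the flat crown half-way along a long edge (25 mm from the middle in x, y = 0): both clips of that side click at 17 to 23 N, against the gasket; then it stops hard. Pushed less, the gasket lifts it again. In the middle, at a corner or a short end it takes 30 N or more.
- lid_pp (a point): Corner of the lid's underside at x = +40, y = +54 mm of the lid. Clicked home, a corner stays about 1 mm above the rim; not clicked, it rises to 4 mm or more.
- lid_pn (a point): Corner of the lid's underside at x = +40, y = -54 mm of the lid
- lid_np (a point): Corner of the lid's underside at x = -40, y = +54 mm of the lid
- lid_nn (a point): Corner of the lid's underside at x = -40, y = -54 mm of the lid
- mat: Black rubber mat 190 x 270 x 4 mm, fixed; origin under its middle. The lid, the gland and the nut lie on it.
- gland: Brass cable gland, 24 mm tall, 29 mm wide, standing on the mat beside the lid; origin under it. Leave it.
- coil_nut: Round steel solenoid nut, 38 mm wide, 16 mm tall, lying on the mat beside the lid; origin under it. Leave it.
- spanner: Steel spanner 200 mm long flat on the bench at the left; origin under its middle. Leave it.
- driver: Blue-handled screwdriver 210 mm long on the bench at the right; origin under its middle. Leave it.
Not all that is in view belongs to the job. Several things look just like the lid: the one meant starts farthest from the robot's base.

How it is judged:
At the end, for the whole second after the job is handed in: All four corners of the lid's underside are within 2.5 mm of the rim of the terminal box (the clips hold it down on the gasket), the lid right way up, centred within 3 mm, square to the box, let go and at rest (z of lid_pp in the frame of box_rim between -0.0015 and 0.0025 m and z of lid_pn in the frame of box_rim between -0.0015 and 0.0025 m and z of lid_np in the frame of box_rim between -0.0015 and 0.0025 m and z of lid_nn in the frame of box_rim between -0.0015 and 0.0025 m and z of lid_grip in the frame of box_rim above 0.025 m and horizontal distance between lid_grip and box_rim below 0.003 m and angle between the y axis of lid_grip and the y axis of box_rim, either way round below 0.06 rad and linear speed of lid below 0.01 m/s); the robot touches nothing.
It fails at once if the box is pushed down with more than about 32 N (its seal is crushed) (value of joint box_seal above 0.00085 m).
It fails at once if a fitting on the mat or a hand tool is moved by more than 2 cm (distance of any of gland, coil_nut, spanner, driver from where it was at the start of the episode above 0.02 m).
It also fails if it takes over 53 s, if anything falls off the work surface, if the arm or the gripper's body presses on something with over 40 N, if the wrist force passes 120 N, or if a joint passes its speed limit or range.

## Working session

There is one attempt and no reset: what is moved stays moved. The work goes in short steps, Python scripts to look and compute and a tool call to move; the robot and the scene stay as the last step left them, time stands still between calls to the robot, and variables do not carry over. Pictures are saved under pics/ and viewed, and the job is handed in when it is done.

Besides the shell and the picture viewer there is one more tool, called after "Emit:" as name([rows], argument=value, ...), one row to a line, values as JSON. drive_tool: Moves the arm, as the interface text tells. Its arguments: {"type":"object","properties":{"steps":{"type":"array"},"newtons":{"type":"number"}},"required":["steps"]}

```bash
mkdir -p pics
cat > h.py <<'E'
import numpy as np, cv2
from scipy.spatial.transform import Rotation as R
from cell import manip
def rot(a):
    a=np.asarray(a,float)
    if a.shape==(3,3): return a
    if a.size==3: return R.from_rotvec(a).as_matrix()
    return R.from_quat(a).as_matrix()
def cloud(p):
    z=p["range_z"]; v,u=np.mgrid[:z.shape[0],:z.shape[1]]
    c=np.stack([(u-p["cx"])/p["fx"]*z,(v-p["cy"])/p["fy"]*z,z],-1)
    w=c@rot(p["attitude"]).T+np.array(p["xyz"]); w[z<=0]=np.nan
    return w
E
python3 - <<'E'
from h import *
s=manip.get_state(); print(s)
for n in ["scene","top"]:
    p=manip.grab_frame(n); cv2.imwrite(f"pics/{n}1.png",p["frame"]); print(n,p["xyz"],p["attitude"],p["fx"])
    w=cloud(p); np.save(f"{n}1.npy",w)
    for k in ["lid","valve","mat","gland","coil_nut","spanner","driver"]:
        for m in manip.masks_of(k,p):
            print(k,round(m["p"],2),np.round(m["extent"]),np.round(np.nanmedian(w[m["region"]],0),3),np.round(np.nanmax(w[m["region"]][:,2]),3))
E
```

```text
{'time': 0.0, 'q': array([-1.22419201,  0.41194587, -0.01271238,  1.59704247,  0.00560824,
        1.1342695 , -0.08220292]), 'joint_vel': array([-0.0001813 ,  0.00033353, -0.00049049, -0.00133938,  0.00024212,
       -0.00029653, -0.0013631 ]), 'tau': array([ 5.30065499e-04, -6.00630784e+01,  6.82703611e-01, -2.99406964e+01,
        1.39253307e-02,  1.07461936e-02, -2.18365682e-05]), 'eef_pos': array([0.25171128, 0.5714944 , 0.20462509]), 'eef_rot': array([-6.46828168e-01, -3.07406279e+00,  2.53714001e-03]), 'wrist_force': array([ 0.91837421, -0.7633877 , -0.03093193]), 'moment': array([-0.04771376,  0.0215332 , -0.0208141 ]), 'grip_width': 0.9965717111591482}
scene [1.29451883 0.53780316 0.72773482] [-1.11554208 -2.14200293  1.15344103] 440.935479324422
lid 0.82 [356. 225.  38.  28.] [0.326 0.158 0.02 ] 0.039
lid 0.73 [320. 275.  49.  40.] [0.576 0.182 0.024] 0.044
lid 0.63 [296. 214.  35.  29.] [ 0.379 -0.012  0.02 ] 0.039
lid 0.32 [337. 288. 128.  78.] [0.569 0.251 0.004] 0.028
valve 0.98 [199. 208.  92.  71.] [ 0.595 -0.202  0.077] 0.15
valve 0.73 [319. 276.  54.  40.] [0.576 0.
[... 313 characters left out ...]
driver 0.47 [180. 172.  18.   8.] [ 0.389 -0.465  0.02 ] 0.149
top [ 0.32009828 -0.01715467  1.37766929] [-2.1312928   2.16722822 -0.12265562] 504.6751192510215
lid 0.87 [225. 190.  43.  31.] [0.557 0.171 0.023] 0.046
lid 0.86 [233. 282.  48.  49.] [0.309 0.145 0.019] 0.044
lid 0.68 [297. 264.  34.  42.] [ 0.36  -0.024  0.019] 0.044
valve 0.95 [371. 189.  96.  64.] [ 0.55  -0.218  0.092] 0.152
mat 0.6 [205. 194. 110.  93.] [0.54  0.24  0.003] 0.025
gland 0.54 [374. 179.  56.  47.] [ 0.565 -0.228  0.116] 0.152
coil_nut 0.43 [175. 183.  15.  12.] [0.576 0.31  0.018] 0.025
spanner 0.58 [122. 258.  70.  33.] [0.37  0.447 0.005] 0.014
driver 0.95 [460. 256.  42.  27.] [ 0.371 -0.45   0.022] 0.032
```

Run:
```python
import cv2
a=cv2.imread("pics/top1.png");cv2.imwrite("pics/top1b.png",cv2.resize(a[130:330,80:480],None,fx=2,fy=2,interpolation=2))
a=cv2.imread("pics/top1.png");cv2.imwrite("pics/top1c.png",cv2.resize(a[140:240,140:240],None,fx=6,fy=6,interpolation=2))
a=cv2.imread("pics/top1.png");cv2.imwrite("pics/top1d.png",cv2.resize(a[140:240,320:420],None,fx=6,fy=6,interpolation=2))
```

```text
(no output)
```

View pics/top1b.png

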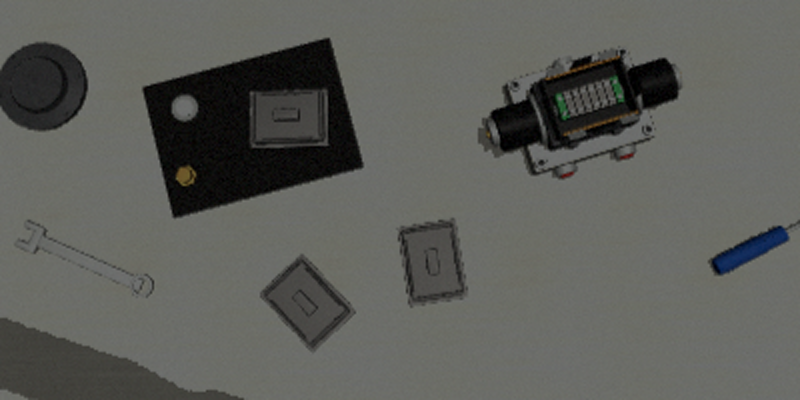

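View pics/top1c.png

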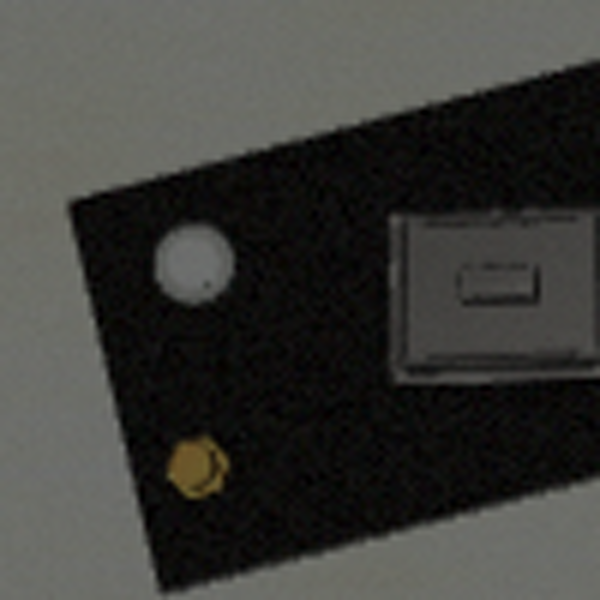

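View pics/top1d.png

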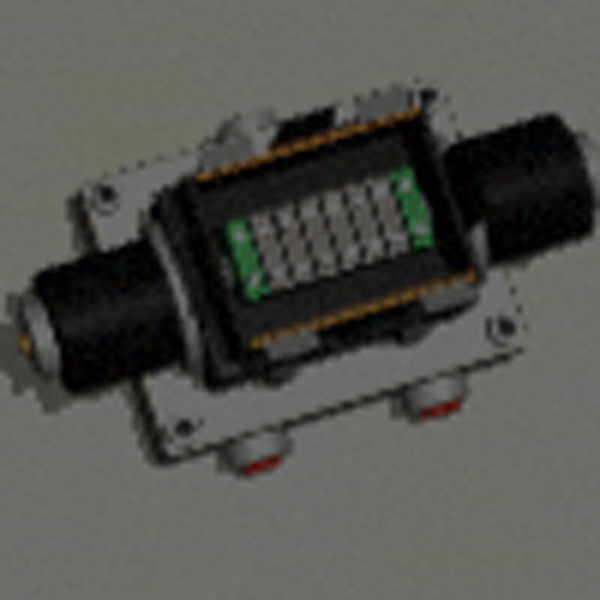

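View pics/scene1.png

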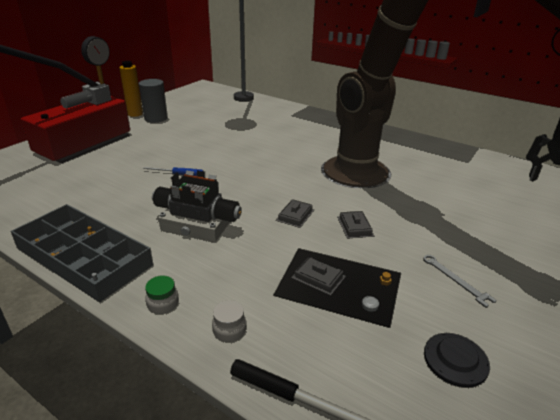

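Run:
```python
from h import *
def rect(P):
    r=cv2.minAreaRect((P[:,:2]*1000).astype(np.float32)); return np.round(r[0],1),np.round(r[1],1),round(r[2],1),len(P)
for n in ["scene","top"]:
    w=np.load(n+"1.npy"); 
    def sel(c,r,z0,z1):
        m=(np.hypot(w[...,0]-c[0],w[...,1]-c[1])<r)&(w[...,2]>z0)&(w[...,2]<z1); return w[m]
    c=(0.56,0.172) if n=="top" else (0.572,0.18)
    P=sel(c,.09,-.01,.06); print(n,np.histogram(P[:,2],np.arange(-.01,.06,.004)))
    for z0,z1 in [(.014,.06),(.02,.03),(.034,.06)]: print(z0,rect(sel(c,.09,z0,z1)))
    v=(0.55,-0.22) if n=="top" else (.57,-.215)
    P=sel(v,.12,.1,.2);print(np.histogram(P[:,2],np.arange(.1,.17,.004)))
    for z0,z1 in [(.12,.2),(.126,.2),(.13,.2),(.136,.2),(.142,.2)]: 
        P=sel(v,.12,z0,z1)
        if len(P): print(z0,rect(P))
    # box heightmap picture
    m=(np.hypot(w[...,0]-v[0],w[...,1]-v[1])<.12)&(w[...,2]>.1)
    im=np.zeros(w.shape[:2],np.uint8); im[m]=np.clip((w[...,2][m]-.1)/.05*200+55,0,255)
    ys,xs=np.where(m); a,b,c2,d=xs.min()-4,xs.max()+4,ys.min()-4,ys.max()+4
    cv2.imwrite(f"pics/hm_{n}.png",cv2.applyColorMap(cv2.resize(im[c2:d,a:b],None,fx=7,fy=7,interpolation=0),2)); print("crop",a,c2)
```

```text
scene (array([   0,    4,  172, 1670,  199,   57,   57,   78,  545,  123,   15,
         20,   55,    9,    0,    0,    0]), array([-0.01 , -0.006, -0.002,  0.002,  0.006,  0.01 ,  0.014,  0.018,
        0.022,  0.026,  0.03 ,  0.034,  0.038,  0.042,  0.046,  0.05 ,
        0.054,  0.058]))
0.014 (array([564. , 174.8]), array([72. , 98.1]), 1.8, 902)
0.02 (array([563.7, 174.8]), array([72., 98.]), 2.2, 718)
0.034 (array([564.2, 174. ]), array([17.1, 35.5]), 1.8, 84)
(array([ 66,  74,  90, 114, 234, 113, 127, 131, 101,  85,  55,  50,   8,
         0,   0,   0,   0]), array([0.1  , 0.104, 0.108, 0.112, 0.116, 0.12 , 0.124, 0.128, 0.132,
       0.136, 0.14 , 0.144, 0.148, 0.152, 0.156, 0.16 , 0.164, 0.168]))
0.12 (array([ 562.7, -222.2]), array([ 99.4, 122.2]), 16.5, 670)
0.126 (array([ 563.9, -221.8]), array([100.1, 121.2]), 19.0, 495)
0.13 (array([ 563.9, -221.8]), array([100.1, 121.2]), 19.0, 360)
0.136 (array([ 563.9, -221.8]), array([100.1, 121.2]), 19.0, 198)
0.142 (array([ 563.6, -221.8]), array([ 94. , 123.3]), 14.2, 83)
crop 166 166
top (array([   3,  107,  754, 1083,  374,   2
[... 310 characters left out ...]
 (array([560.9, 170.2]), array([70.2, 96.6]), 1.2, 751)
0.034 (array([561.9, 169.8]), array([15. , 32.1]), 2.9, 65)
(array([114,  44,  59, 172, 254,  87, 111, 115,  76,  69,  61,  56,  31,
         1,   0,   0,   0]), array([0.1  , 0.104, 0.108, 0.112, 0.116, 0.12 , 0.124, 0.128, 0.132,
       0.136, 0.14 , 0.144, 0.148, 0.152, 0.156, 0.16 , 0.164, 0.168]))
0.12 (array([ 561.6, -225.8]), array([ 93.6, 122.1]), 16.4, 607)
0.126 (array([ 561.6, -225.8]), array([ 93.6, 122.1]), 16.4, 470)
0.13 (array([ 561.6, -225.8]), array([ 93.6, 122.1]), 16.4, 349)
0.136 (array([ 561.6, -225.8]), array([ 93.6, 122.1]), 16.4, 218)
0.142 (array([ 561.6, -225.9]), array([ 93.4, 122. ]), 15.5, 119)
crop 327 151
```

View pics/hm_top.png

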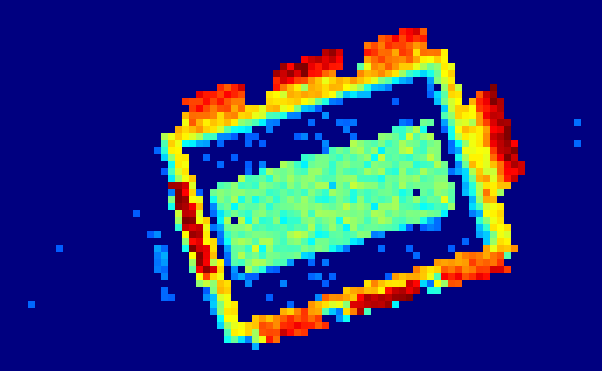

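View pics/hm_scene.png

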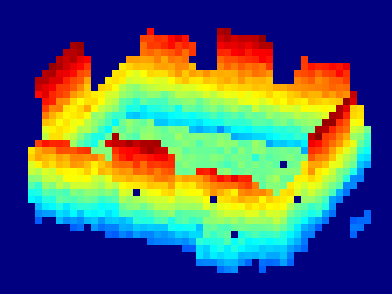

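Run:
```python
from h import *
s=manip.get_state(); M=rot(s["eef_rot"]); print("tool axes cols\n",M.round(3)); print(s["time"])
for n,v in [("scene",(.5635,-.2219)),("top",(.5616,-.2258))]:
    p=manip.grab_frame(n); w=cloud(p); f=p["frame"].astype(int)
    # planar edges: orange gasket
    B,G,Rr=f[...,0],f[...,1],f[...,2]
    m=(Rr>G*1.3)&(Rr-B>35)&(np.hypot(w[...,0]-v[0],w[...,1]-v[1])<.08)&(w[...,2]>.118)
    A=rot(p["attitude"]);C=np.array(p["xyz"])
    ys,xs=np.where(m); d=np.stack([(xs-p["cx"])/p["fx"],(ys-p["cy"])/p["fy"],np.ones(len(xs))],-1)@A.T
    P=C+d*((.131-C[2])/d[:,2])[:,None]
    th=np.radians(16); ex=np.array([np.cos(th),np.sin(th)]); t=(P[:,:2]-v)@ex
    for sg in (1,-1):
        Q=P[(t*sg>.02)][:,:2]
        if len(Q)<8: continue
        vx,vy,x0,y0=cv2.fitLine((Q*1000).astype(np.float32),cv2.DIST_HUBER,0,.01,.01).ravel()
        print(n,sg,len(Q),"yaw",np.degrees(np.arctan(-vx/vy)),"mid",Q.mean(0).round(4), "off",np.median(((Q-v)@ex)).round(4))
    # lid tight edges
    c=(.5612,.1705) if n=="top" else (.564,.1748)
    m=(np.abs(w[...,0]-c[0])<.036)&(np.abs(w[...,1]-c[1])<.05)&(w[...,2]>.019)&(w[...,2]<.031)
    best=[]
    P=w[m][:,:2]
    for a in np.radians(np.arange(-4,8,.25)):
        e=np.array([[np.cos(a),np.sin(a)],[-np.sin(a),np.cos(a)]]); q=(P-c)@e.T
        # extents sharpness
        best.append((np.ptp(np.percentile(q[:,0],[1,99]))+np.ptp(np.percentile(q[:,1],[1,99])),np.degrees(a)))
    print("lid yaw",sorted(best)[:4])
```

```text
tool axes cols
 [[-0.915  0.403  0.   ]
 [ 0.403  0.915  0.   ]
 [-0.     0.    -1.   ]]
0.8
scene 1 13 yaw 15.629956 mid [ 0.595  -0.1953] off 0.0377
scene -1 54 yaw 15.805991 mid [ 0.5289 -0.2347] off -0.0367
lid yaw [(np.float64(0.16314537134212265), np.float64(2.25)), (np.float64(0.16314854251094915), np.float64(2.0)), (np.float64(0.16321262656335117), np.float64(2.5)), (np.float64(0.16323335045113332), np.float64(1.75))]
top 1 44 yaw 16.403112 mid [ 0.5975 -0.2168] off 0.0369
top -1 30 yaw 16.234596 mid [ 0.5269 -0.2381] off -0.0367
lid yaw [(np.float64(0.1641643603729203), np.float64(3.25)), (np.float64(0.16420151005617856), np.float64(1.5000000000000002)), (np.float64(0.16422653521095293), np.float64(2.25)), (np.float64(0.1642396756137735), np.float64(1.25))]
```

```bash
cat >> h.py <<'E'
def plan(tgt,yaw_y=None,n=5,step=.045):
    s=manip.get_state(); M=rot(s["eef_rot"]); p=np.array(s["eef_pos"]); a=np.degrees(np.arctan2(M[1,1],M[0,1]))
    print("t",round(s["time"],2),"pos",p.round(4),"yawy",round(a,2),"tilt",M[:,2].round(3),"F",np.round(s["wrist_force"],2),"grip",round(s["grip_width"]*85.4,1),"q7",round(s["q"][6],2))
    d=np.array(tgt)-p; print("world d",d.round(4))
    for i in range(n):
        d=np.array(tgt)-p; L=np.linalg.norm(d); dd=d*min(1,step/max(L,1e-9))
        tw=0
        if yaw_y is not None: tw=np.clip(-((yaw_y-a+180)%360-180),-8.5,8.5)
        r=np.radians(a); ty=np.array([np.cos(r),np.sin(r),0]); tx=np.array([-np.sin(r),np.cos(r),0])
        # tool z down: x = y cross z
        tx=np.cross(ty,[0,0,-1])
        print([round(float(dd@tx),4),round(float(dd@ty),4),round(float(-dd[2]),4)],round(float(tw),2))
        p=p+dd; a-=tw
        if L<=step and abs(tw)<.01: break
E
python3 -c "
from h import *
plan([.5625,.1725,.2],2,n=14)"
```

```text
t 0.9 pos [0.2519 0.572  0.2055] yawy 66.24 tilt [ 0.  0. -1.] F [ 0.22 -0.74  0.93] grip 85.4 q7 -0.08
world d [ 0.3106 -0.3995 -0.0055]
[-0.0396, -0.0214, 0.0005] 8.5
[-0.0423, -0.0153, 0.0005] 8.5
[-0.0441, -0.0089, 0.0005] 8.5
[-0.0449, -0.0023, 0.0005] 8.5
[-0.0448, 0.0044, 0.0005] 8.5
[-0.0436, 0.011, 0.0005] 8.5
[-0.0415, 0.0173, 0.0005] 8.5
[-0.0385, 0.0233, 0.0005] 4.74
[-0.0365, 0.0264, 0.0005] -0.0
[-0.0365, 0.0264, 0.0005] -0.0
[-0.0365, 0.0264, 0.0005] -0.0
[-0.009, 0.0065, 0.0001] -0.0
```

Emit:
drive_tool([
  [0.045,[-0.04,-0.021,0],8.5],
  [0.045,[-0.042,-0.015,0],8.5],
  [0.045,[-0.044,-0.009,0],8.5],
  [0.045,[-0.045,-0.002,0],8.5],
  [0.045,[-0.045,0.004,0],8.5],
], newtons=30)

```text
time: 1.4
eef_pos: [0.3874, 0.3955, 0.2043]
eef_rot: [-1.718, -2.625, -0.003]
wrist_force: [1.1, 1.2, -0.4]
grip_width: 0.522
```

```bash
python3 -c "
from h import *
plan([.5625,.1725,.15],2,n=14)"
```

```text
t 1.4 pos [0.3874 0.3955 0.2043] yawy 23.58 tilt [-0.003  0.004 -1.   ] F [ 1.09  1.18 -0.43] grip 44.6 q7 -0.4
world d [ 0.1751 -0.223  -0.0543]
[-0.0428, 0.0111, 0.0085] 8.5
[-0.0407, 0.0173, 0.0085] 8.5
[-0.0377, 0.0231, 0.0085] 4.58
[-0.0357, 0.0261, 0.0085] -0.0
[-0.0357, 0.0261, 0.0085] -0.0
[-0.0357, 0.0261, 0.0085] -0.0
[-0.0149, 0.0108, 0.0035] -0.0
```

Emit:
drive_tool([
  [0.045,[-0.043,0.011,0.0085],8.5],
  [0.045,[-0.041,0.017,0.0085],8.5],
  [0.045,[-0.038,0.023,0.0085],4.5],
  [0.045,[-0.036,0.026,0.0085],0],
  [0.045,[-0.036,0.026,0.0085],0],
])

```text
time: 1.9
eef_pos: [0.5282, 0.2133, 0.1623]
eef_rot: [-2.19, -2.245, -0.013]
wrist_force: [0.1, 0.7, -0.1]
grip_width: 0.528
```

```bash
python3 -c "
from h import *
plan([.5625,.1725,.08],2,n=14)"
```

```text
t 1.9 pos [0.5282 0.2133 0.1623] yawy 1.43 tilt [ 0.002  0.009 -1.   ] F [ 0.08  0.66 -0.14] grip 45.1 q7 -0.29
world d [ 0.0343 -0.0408 -0.0823]
[-0.0191, 0.0153, 0.0378] -0.57
[-0.0193, 0.0151, 0.0378] -0.0
[-0.0034, 0.0027, 0.0068] -0.0
```

Emit:
drive_tool([
  [0.045,[-0.0195,0.0155,0.035],-0.5],
  [0.045,[-0.0195,0.0155,0.035],0],
  [0.045,[-0.002,0.002,0.01],0],
  [0.045,[0,0,0],0],
])

```text
time: 2.3
eef_pos: [0.5685, 0.1646, 0.0802]
eef_rot: [-2.195, -2.247, -0.015]
wrist_force: [0.0, -0.3, 0.5]
grip_width: 0.526
```

Run:
```python
from h import *
plan([.5625,.1725,.03],2)
for n,b in [("scene",(260,200,400,340)),("top",(160,140,280,240))]:
    p=manip.grab_frame(n); x0,y0,x1,y1=b; cv2.imwrite(f"pics/{n}2.png",cv2.resize(p["frame"][y0:y1,x0:x1],None,fx=5,fy=4 if n=="scene" else 5,interpolation=2))
```

```text
t 2.3 pos [0.5685 0.1646 0.0802] yawy 1.33 tilt [ 0.006  0.007 -1.   ] F [ 0.01 -0.31  0.54] grip 44.9 q7 -0.14
world d [-0.006   0.0079 -0.0502]
[0.0071, -0.0052, 0.0441] -0.67
[0.001, -0.0007, 0.006] -0.0
```

View pics/scene2.png

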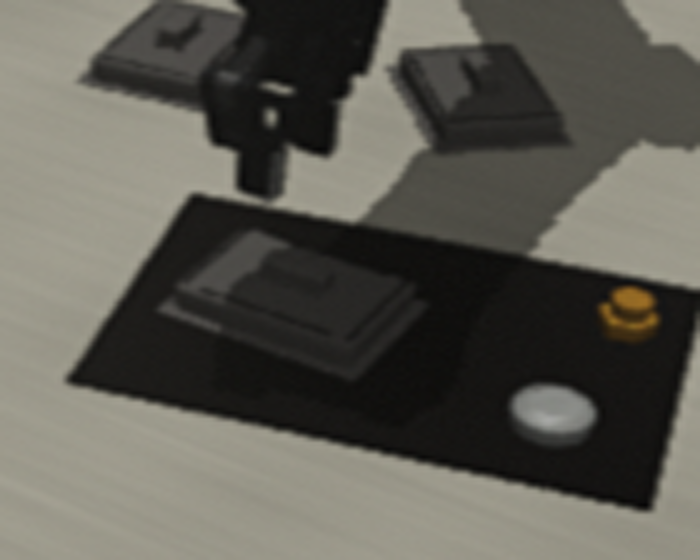

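View pics/top2.png

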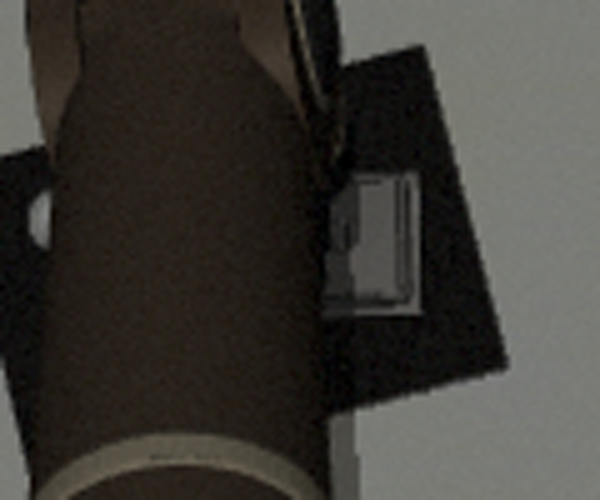

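Run:
```python
from h import *
p=manip.grab_frame("scene"); s=manip.get_state()
def pr(X): c=rot(p["attitude"]).T@(np.array(X)-p["xyz"]); return (p["fx"]*c[0]/c[2]+p["cx"],p["fy"]*c[1]/c[2]+p["cy"],c[2])
T=np.array(s["eef_pos"]);M=rot(s["eef_rot"])
for o in [(0,0,0),(0,.0225,0),(0,-.0225,0),(0,0,-.05)]: 
  u=pr(T+M@np.array(o)); print(o,np.round(u,2),"crop",(u[0]-260)*5,(u[1]-200)*4)
w=cloud(p); z=w[215:252,300:320]; print(np.nanmedian(w[238:247,308:315].reshape(-1,3),0))
```

```text
(0, 0, 0) [316.38 251.74   1.03] crop 281.91446672353237 206.95396098181243
(0, 0.0225, 0) [311.69 256.74   1.01] crop 258.4392028515276 226.9768366214446
(0, -0.0225, 0) [320.93 246.89   1.05] crop 304.66644464347326 187.54800129034732
(0, 0, -0.05) [317.78 234.32   1.  ] crop 288.89204151753233 137.2725679635663
[0.60398965 0.16923407 0.13181936]
```

Emit:
drive_tool([
  [0.045,[0.007,-0.005,0.0],-0.6],
  [0.045,[0.001,-0.001,0.02],0],
  [0.045,[0,0,0.006],0],
  [0.045,[0,0,0],0],
])

```text
time: 2.85
eef_pos: [0.5631, 0.1822, 0.0613]
eef_rot: [2.17, 2.27, 0.035]
wrist_force: [-0.3, 0.8, -0.5]
grip_width: 0.527
```

Run:
```python
from h import *
plan([.5625,.1725,.03],2)
p=manip.grab_frame("scene"); x0,y0,x1,y1=270,210,370,310; cv2.imwrite(f"pics/scene3.png",cv2.resize(p["frame"][y0:y1,x0:x1],None,fx=6,fy=6,interpolation=2))
```

```text
t 2.85 pos [0.5631 0.1822 0.0613] yawy 2.58 tilt [ 0.016  0.016 -1.   ] F [-0.25  0.79 -0.48] grip 45.0 q7 -0.14
world d [-0.0006 -0.0097 -0.0313]
[-0.0097, -0.0011, 0.0313] 0.58
[0.0, 0.0, -0.0] -0.0
```

View pics/scene3.png

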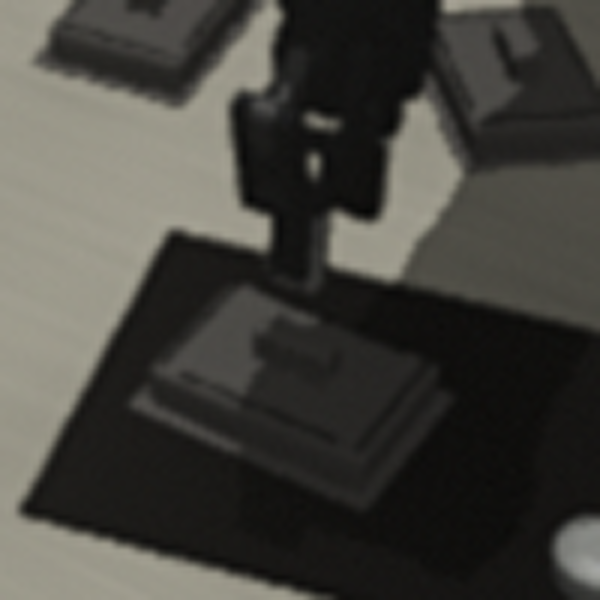

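Emit:
drive_tool([
  [0.045,[-0.009,-0.001,0.0],0.5],
  [0.045,[0,0,0],0],
  [0.045,[0,0,0],0],
])

```text
time: 3.2
eef_pos: [0.5634, 0.1731, 0.0635]
eef_rot: [2.18, 2.26, 0.039]
wrist_force: [0.3, 0.5, 0.3]
grip_width: 0.529
```

Run:
```python
from h import *
plan([.5625,.1725,.03],2)
p=manip.grab_frame("scene"); x0,y0,x1,y1=270,210,370,310; cv2.imwrite(f"pics/scene4.png",cv2.resize(p["frame"][y0:y1,x0:x1],None,fx=6,fy=6,interpolation=2))
plan([.5625,.1725,.03],2)
```

```text
t 3.2 pos [0.5634 0.1731 0.0635] yawy 2.07 tilt [ 0.018  0.017 -1.   ] F [0.33 0.46 0.31] grip 45.2 q7 -0.13
world d [-0.0009 -0.0006 -0.0335]
[-0.0006, -0.0009, 0.0335] 0.07
[0.0, 0.0, -0.0] -0.0
t 3.25 pos [0.5635 0.1728 0.0636] yawy 2.05 tilt [ 0.018  0.017 -1.   ] F [-0.39 -0.43  0.27] grip 45.4 q7 -0.13
world d [-0.001  -0.0003 -0.0336]
[-0.0002, -0.001, 0.0336] 0.05
[0.0, 0.0, -0.0] -0.0
```

View pics/scene4.png

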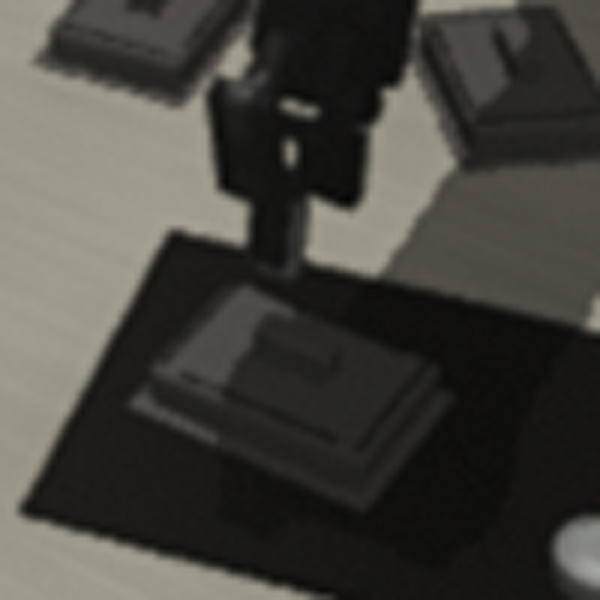

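Run:
```python
from h import *
p=manip.grab_frame("scene"); s=manip.get_state(); w=cloud(p)
T=np.array(s["eef_pos"]);M=rot(s["eef_rot"])
q=(w-T)@M  # tool frame
m=(np.abs(q[...,0])<.04)&(np.abs(q[...,1])<.06)&(q[...,2]>-.045)&(q[...,2]<.006)
P=q[m]; ys,xs=np.where(m); print(len(P),xs.min(),xs.max(),ys.min(),ys.max())
for a in np.arange(-.045,.01,.005):
    k=(P[:,2]>=a)&(P[:,2]<a+.005)
    if k.sum()>2: print(round(a,3),k.sum(),"x",np.percentile(P[k,0],[2,50,98]).round(4),"y",np.percentile(P[k,1],[2,50,98]).round(4))
```

```text
91 311 330 237 255
-0.045 26 x [-0.0062  0.0016  0.0118] y [-0.0256  0.0031  0.0375]
-0.04 35 x [-0.0081  0.0041  0.0119] y [-0.0256 -0.0194  0.0358]
-0.035 19 x [-0.0075  0.0052  0.0118] y [-0.0259 -0.0211  0.0323]
-0.03 11 x [-0.0069  0.0016  0.0079] y [-0.0243 -0.0228  0.0298]
```

Run:
```python
from h import *
p=manip.grab_frame("scene"); s=manip.get_state(); w=cloud(p)
T=np.array(s["eef_pos"]);M=rot(s["eef_rot"])
def pr(X): c=rot(p["attitude"]).T@(np.array(X)-p["xyz"]); return (p["fx"]*c[0]/c[2]+p["cx"],p["fy"]*c[1]/c[2]+p["cy"],c[2])
for o in [(0,.0225,-.008),(0,.03,-.008),(0,.03,-.02),(0,-.03,-.008),(0,0,0)]: print(o,np.round(pr(T+M@np.array(o)),2))
q=(w-T)@M
for r in range(240,262,2): print(r,[tuple((q[r,c]*1000).round().astype(int)) if np.isfinite(q[r,c,0]) else None for c in range(310,326,3)])
```

```text
(0, 0.0225, -0.008) [315.24 260.22   1.02]
(0, 0.03, -0.008) [313.7  261.92   1.02]
(0, 0.03, -0.02) [314.01 257.79   1.01]
(0, -0.03, -0.008) [325.55 248.8    1.06]
(0, 0, 0) [319.53 257.92   1.04]
240 [(np.int64(-3), np.int64(51), np.int64(-82)), (np.int64(5), np.int64(52), np.int64(-85)), (np.int64(12), np.int64(52), np.int64(-88)), (np.int64(12), np.int64(36), np.int64(-79)), (np.int64(-8), np.int64(-23), np.int64(-35)), (np.int64(0), np.int64(-23), np.int64(-38))]
242 [(np.int64(0), np.int64(55), np.int64(-80)), (np.int64(6), np.int64(53), np.int64(-81)), (np.int64(13), np.int64(53), np.int64(-83)), (np.int64(13), np.int64(37), np.int64(-74)), (np.int64(-7), np.int64(-22), np.int64(-30)), (np.int64(1), np.int64(-21), np.int64(-34))]
244 [(np.int64(-84), np.int64(-113), np.int64(63)), (np.int64(5), np.int64(51), np.int64(-74)), (np.int64(13), np.int64(52), np.int64(-78)), (np.int64(9), np.int64(28), np.int64(-61)), (np.int64(-56), np.int64(-130), np.int64(62)), (np.int64(-47), np.int64(-130), np.int64(58))]
246 [(np.int64(-77), np.int64(-101), np.int64(59)), (np.int64(-2), np.int
[... 1459 characters left out ...]
 (np.int64(-36), np.int64(-75), np.int64(58)), (np.int64(-29), np.int64(-78), np.int64(58)), (np.int64(-22), np.int64(-81), np.int64(56))]
258 [(np.int64(-40), np.int64(-31), np.int64(38)), (np.int64(-33), np.int64(-34), np.int64(37)), (np.int64(-38), np.int64(-61), np.int64(57)), (np.int64(-32), np.int64(-66), np.int64(58)), (np.int64(-24), np.int64(-68), np.int64(55)), (np.int64(-20), np.int64(-77), np.int64(59))]
260 [(np.int64(-36), np.int64(-22), np.int64(36)), (np.int64(-31), np.int64(-29), np.int64(39)), (np.int64(-23), np.int64(-29), np.int64(36)), (np.int64(-29), np.int64(-60), np.int64(58)), (np.int64(-21), np.int64(-62), np.int64(56)), (np.int64(-17), np.int64(-70), np.int64(60))]
```

Emit:
drive_tool([
  [0.045,[0,-0.001,0.012],0],
  [0.045,[0,0,0.008],0],
  [0.045,[0,0,0.004],0],
  [0.045,[0,0,0],0],
])

```text
time: 3.75
eef_pos: [0.5622, 0.1735, 0.0364]
eef_rot: [2.18, 2.261, 0.037]
wrist_force: [-0.0, 0.3, -0.2]
grip_width: 0.527
```

Run:
```python
from h import *
plan([.5625,.1725,.03],2)
p=manip.grab_frame("scene"); x0,y0,x1,y1=270,210,370,310; cv2.imwrite(f"pics/scene5.png",cv2.resize(p["frame"][y0:y1,x0:x1],None,fx=6,fy=6,interpolation=2))
```

```text
t 3.75 pos [0.5622 0.1735 0.0364] yawy 2.09 tilt [ 0.017  0.016 -1.   ] F [-0.01  0.34 -0.25] grip 45.0 q7 -0.12
world d [ 0.0003 -0.001  -0.0064]
[-0.001, 0.0002, 0.0064] 0.09
[0.0, 0.0, -0.0] -0.0
```

View pics/scene5.png

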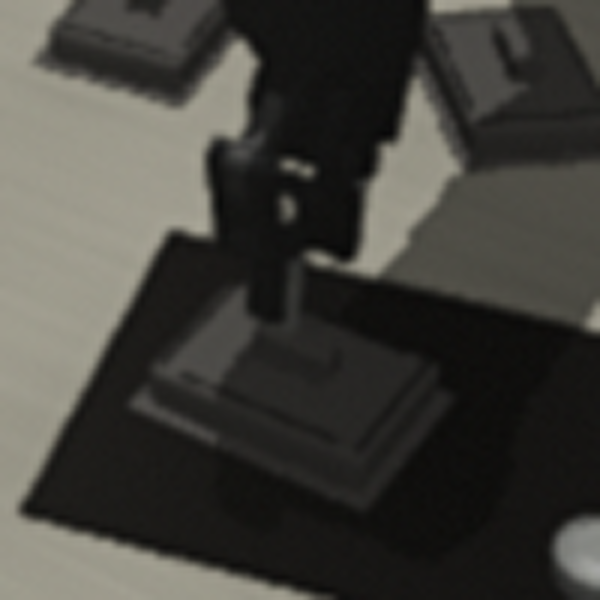

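Run:
```python
from h import *
p=manip.grab_frame("scene"); s=manip.get_state(); w=cloud(p)
for r in range(248,280,2): print(r,[tuple((w[r,c]*1000).round().astype(int).tolist()) if np.isfinite(w[r,c,0]) else None for c in range(308,330,3)])
```

```text
248 [(612, 167, 121), (609, 173, 122), (622, 187, 137), (606, 186, 126), (591, 186, 117), (540, 168, 76), (541, 177, 80), (539, 184, 82)]
250 [(614, 168, 117), (615, 176, 122), (619, 186, 129), (606, 186, 121), (594, 188, 114), (539, 168, 69), (541, 177, 75), (538, 183, 75)]
252 [(494, 104, 4), (613, 176, 114), (616, 184, 120), (609, 188, 118), (590, 186, 105), (466, 133, -1), (538, 176, 66), (538, 184, 70)]
254 [(502, 108, 4), (597, 168, 95), (613, 184, 113), (592, 180, 97), (589, 186, 98), (478, 140, 4), (470, 144, 1), (465, 150, -1)]
256 [(510, 113, 5), (598, 168, 90), (597, 176, 93), (593, 181, 92), (583, 184, 87), (487, 145, 5), (483, 151, 5), (477, 157, 4)]
258 [(538, 129, 25), (599, 170, 86), (600, 177, 90), (592, 181, 86), (585, 185, 83), (491, 147, 2), (488, 154, 3), (484, 160, 4)]
260 [(543, 132, 23), (598, 169, 78), (593, 174, 78), (590, 181, 79), (586, 186, 79), (500, 152, 4), (494, 158, 3), (491, 164, 4)]
262 [(548, 135, 22), (589, 165, 64), (599, 178, 77), (589, 181, 72), (535, 161, 26), (528, 166, 23), (503, 162, 4), (500, 169, 5)]
264 [(556, 140, 23), (556, 148, 27), 
[... 315 characters left out ...]
65, 185, 39), (557, 190, 36), (539, 189, 23)]
270 [(578, 152, 26), (573, 158, 25), (569, 164, 25), (570, 173, 31), (569, 180, 34), (570, 189, 39), (562, 192, 34), (549, 194, 27)]
272 [(583, 156, 24), (579, 162, 25), (573, 167, 24), (570, 173, 25), (567, 179, 25), (571, 189, 33), (557, 191, 24), (552, 196, 24)]
274 [(590, 160, 25), (587, 167, 27), (581, 171, 24), (577, 177, 25), (570, 182, 23), (568, 189, 24), (565, 195, 26), (559, 200, 24)]
276 [(595, 163, 24), (592, 169, 26), (587, 175, 25), (582, 180, 24), (583, 188, 29), (574, 192, 24), (573, 199, 27), (567, 204, 25)]
278 [(595, 163, 18), (595, 172, 23), (593, 178, 24), (588, 184, 24), (584, 189, 24), (582, 196, 26), None, (572, 207, 25)]
```

Emit:
drive_tool([
  [0.028,[0,0,0],0],
  [0.028,[0,0,0],0],
  [0.028,[0,0,0],0],
])

```text
time: 4.15
eef_pos: [0.5632, 0.1737, 0.0377]
eef_rot: [2.179, 2.26, 0.04]
wrist_force: [0.7, 0.0, -0.1]
grip_width: 0.329
```

Run:
```python
from h import *
plan([.5625,.1725,.03],2)
p=manip.grab_frame("scene"); x0,y0,x1,y1=270,210,370,310; cv2.imwrite(f"pics/scene6.png",cv2.resize(p["frame"][y0:y1,x0:x1],None,fx=6,fy=6,interpolation=2))
w=cloud(p)
for r in range(250,272,2): print(r,[tuple((w[r,c]*1000).round().astype(int).tolist()) if np.isfinite(w[r,c,0]) else None for c in range(311,328,2)])
```

```text
t 4.15 pos [0.5632 0.1737 0.0377] yawy 2.08 tilt [ 0.019  0.017 -1.   ] F [ 0.72  0.05 -0.14] grip 28.1 q7 -0.12
world d [-0.0007 -0.0012 -0.0077]
[-0.0012, -0.0008, 0.0077] 0.08
[0.0, 0.0, -0.0] -0.0
250 [(606, 172, 114), (606, 177, 116), (611, 184, 123), (607, 187, 122), (595, 186, 113), (588, 187, 110), (548, 172, 77), (547, 177, 78), (547, 183, 81)]
252 [(490, 110, 4), (591, 169, 98), (607, 182, 114), (605, 186, 114), (585, 181, 99), (581, 184, 98), (546, 172, 70), (548, 178, 73), (547, 183, 76)]
254 [(496, 114, 3), None, (589, 174, 93), (590, 179, 95), (586, 182, 94), (581, 185, 92), (549, 174, 66), (550, 180, 69), (547, 184, 69)]
256 [(507, 120, 6), (590, 169, 85), (586, 173, 84), (590, 180, 90), (584, 182, 87), (583, 186, 89), (484, 143, 2), (483, 148, 4), (480, 152, 4)]
258 [(535, 135, 26), (592, 171, 81), (585, 173, 77), (588, 179, 83), (581, 181, 79), (581, 186, 81), (495, 149, 6), (490, 152, 4), (485, 155, 2)]
260 [(541, 139, 26), (590, 170, 73), (589, 175, 75), (590, 180, 78), (581, 181, 73), (579, 185, 73), (500, 152, 4), (497, 156, 4), (493, 160, 3)]
262 [(546, 142, 24), (542, 146, 23), (584, 173, 65), (587, 180, 70), (583, 183, 69), (535, 164, 27), (530, 167, 25), (506, 161, 6), (502, 165, 5)]
264 [(553, 146, 24), (569, 160, 42), (566, 164, 42), (562, 167, 40), (560, 172, 42), (556, 175, 41), (537, 171, 25), (533, 174, 24), (533, 180, 27)]
266 [(560, 150, 25), (568, 160, 35), (568, 165, 38), (568, 171, 40), (565, 174, 40), (560, 177, 38), (561, 183, 41), (559, 187, 42), (535, 181, 23)]
268 [(566, 154, 24), (570, 161, 31), (569, 166, 33), (568, 171, 34), (568, 176, 37), (570, 183, 41), (567, 186, 41), (564, 190, 41), (546, 187, 27)]
270 [(574, 159, 26), (569, 162, 24), (569, 167, 27), (568, 172, 29), (567, 176, 30), (569, 183, 35), (572, 190, 41), (565, 191, 36), (550, 189, 25)]
```

View pics/scene6.png

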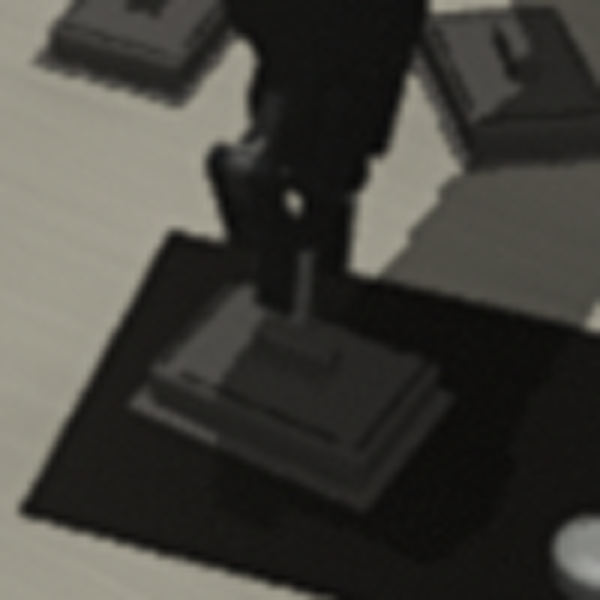

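Emit:
drive_tool([
  [0.028,[-0.001,0,0.009],0],
  [0.028,[0,0,0.007],0],
  [0.028,[0,0,0],0],
])

```text
time: 4.5
eef_pos: [0.5637, 0.1731, 0.0206]
eef_rot: [2.179, 2.26, 0.041]
wrist_force: [-0.7, 0.4, -0.8]
grip_width: 0.325
```

Run:
```python
from h import *
plan([.5625,.1725,.03],2)
p=manip.grab_frame("scene"); x0,y0,x1,y1=270,210,370,310; cv2.imwrite(f"pics/scene7.png",cv2.resize(p["frame"][y0:y1,x0:x1],None,fx=6,fy=6,interpolation=2))
w=cloud(p)
for r in range(258,278,2): print(r,[tuple((w[r,c]*1000).round().astype(int).tolist()) if np.isfinite(w[r,c,0]) else None for c in range(309,328,2)])
```

```text
t 4.5 pos [0.5637 0.1731 0.0206] yawy 2.09 tilt [ 0.02   0.017 -1.   ] F [-0.71  0.37 -0.77] grip 27.7 q7 -0.11
world d [-0.0012 -0.0006  0.0094]
[-0.0006, -0.0012, -0.0094] 0.09
[0.0, 0.0, -0.0] -0.0
258 [(535, 130, 23), (533, 134, 24), (591, 170, 80), (609, 185, 99), (600, 185, 94), (581, 180, 78), (578, 184, 78), (549, 175, 55), (550, 181, 58), (544, 183, 55)]
260 [(545, 136, 26), (542, 139, 26), (592, 171, 76), (588, 174, 74), (589, 180, 78), (584, 183, 76), (576, 184, 71), (549, 176, 49), (547, 180, 50), (495, 161, 5)]
262 [(550, 139, 25), (547, 143, 25), (590, 170, 67), (591, 176, 71), (592, 182, 75), (584, 183, 70), (575, 184, 64), (527, 165, 22), (504, 160, 4), (500, 164, 3)]
264 [(555, 142, 23), (555, 147, 26), (589, 170, 61), (591, 177, 65), (590, 182, 67), (581, 182, 61), (558, 176, 42), (536, 171, 25), (535, 176, 27), (529, 178, 23)]
266 [(564, 147, 26), (560, 151, 25), (591, 172, 57), (589, 176, 58), (589, 181, 61), (585, 184, 59), (564, 179, 41), (561, 183, 42), (555, 185, 38), (538, 182, 25)]
268 [(570, 151, 26), (568, 155, 26), (569, 161, 30), (569, 167, 33), (583, 179, 49), (583, 184, 52), (567, 181, 39), (568, 187, 42), (562, 189, 39), (545, 186, 26)]
270 [(575, 154, 24), (571, 157, 23), (570, 162, 25), (569, 167, 26), (570, 172, 30), (570, 178, 33), (570, 183, 36), (568, 188, 37), (564, 191, 35), (551, 190, 26)]
272 [(583, 158, 26), (578, 161, 24), (575, 165, 24), (573, 169, 24), (571, 174, 25), (566, 177, 23), (567, 182, 27), (568, 188, 31), (563, 191, 28), (557, 193, 25)]
274 [(586, 160, 23), (584, 165, 24), (583, 170, 26), (583, 175, 28), (577, 177, 25), (573, 180, 24), (573, 186, 26), (567, 188, 24), (568, 194, 27), (563, 197, 25)]
276 [(593, 165, 24), (592, 169, 26), (589, 173, 25), (587, 177, 26), (584, 181, 26), (581, 185, 25), (578, 189, 25), (575, 192, 25), (569, 195, 22), (571, 201, 27)]
```

View pics/scene7.png

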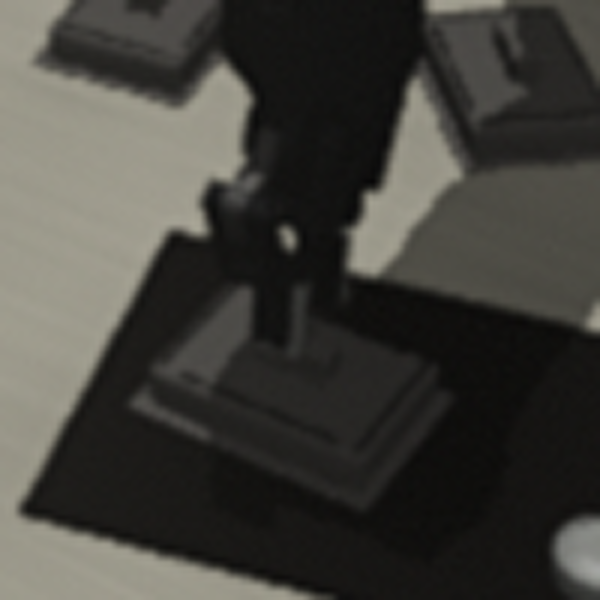

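Emit:
drive_tool([
  [0.028,[0,-0.001,0.008],0],
  [0.028,[0,0,0.004],0],
  [0.028,[0,0,0],0],
])

```text
time: 4.85
eef_pos: [0.5629, 0.1732, 0.0077]
eef_rot: [2.179, 2.26, 0.041]
wrist_force: [0.1, -0.3, -0.3]
grip_width: 0.329
```

Emit:
drive_tool([
  [0.028,[0,0,0.003],0],
  [0.028,[0,0,0],0],
])

```text
time: 5.05
eef_pos: [0.5629, 0.1733, 0.0043]
eef_rot: [2.179, 2.26, 0.04]
wrist_force: [0.5, -0.5, -0.2]
grip_width: 0.324
```

Run:
```python
from h import *
plan([.5625,.1725,.03],2)
p=manip.grab_frame("scene"); x0,y0,x1,y1=270,210,370,310; cv2.imwrite(f"pics/scene8.png",cv2.resize(p["frame"][y0:y1,x0:x1],None,fx=6,fy=6,interpolation=2))
w=cloud(p)
for r in range(262,282,2): print(r,[tuple((w[r,c]*1000).round().astype(int).tolist()) if np.isfinite(w[r,c,0]) else None for c in range(309,328,2)])
```

```text
t 5.05 pos [0.5629 0.1733 0.0043] yawy 2.09 tilt [ 0.019  0.017 -1.   ] F [ 0.53 -0.47 -0.19] grip 27.7 q7 -0.1
world d [-0.0004 -0.0008  0.0257]
[-0.0007, -0.0005, -0.0257] 0.09
[0.0, 0.0, -0.0] -0.0
262 [(554, 141, 28), (606, 174, 80), (608, 180, 84), (610, 186, 89), (604, 188, 86), (588, 185, 73), (575, 184, 64), (550, 177, 43), (546, 180, 43), (541, 183, 40)]
264 [(558, 144, 27), (552, 146, 23), (589, 171, 61), (606, 184, 79), (589, 181, 66), (584, 184, 64), (575, 184, 59), (549, 177, 37), (546, 180, 36), (532, 179, 26)]
266 [(564, 147, 26), (560, 151, 25), (590, 172, 56), (588, 176, 57), (588, 181, 59), (581, 183, 56), (564, 179, 42), (559, 182, 40), (558, 187, 42), (538, 183, 26)]
268 [(571, 151, 27), (584, 163, 42), (588, 171, 48), (589, 176, 52), (589, 182, 54), (584, 185, 53), (571, 183, 43), (567, 187, 42), (565, 191, 42), (542, 185, 24)]
270 [(575, 154, 24), (581, 162, 33), (589, 172, 43), (592, 178, 48), (585, 180, 45), (581, 183, 43), (568, 182, 34), (570, 188, 38), (563, 190, 34), (550, 189, 25)]
272 [(583, 158, 26), (578, 161, 24), (583, 169, 32), (588, 177, 39), (586, 181, 40), (584, 186, 41), (569, 183, 28), (568, 188, 30), (563, 191, 28), (554, 192, 22)]
274 [(588, 161, 25), (586, 166, 26), (580, 168, 23), (580, 173, 25), (585, 181, 33), (574, 181, 25), (570, 184, 24), (568, 189, 25), (564, 192, 23), (565, 197, 27)]
276 [(596, 166, 26), (591, 169, 24), (587, 172, 24), (586, 177, 25), (581, 180, 23), (579, 184, 24), (578, 189, 26), (573, 191, 23), (570, 195, 23), (569, 200, 25)]
278 [(596, 167, 21), (595, 171, 23), (592, 175, 23), (591, 180, 24), (589, 184, 25), (585, 187, 24), (583, 192, 25), (578, 194, 22), (577, 199, 24), (576, 204, 26)]
280 [(598, 168, 16), (596, 172, 17), (597, 178, 21), (594, 182, 21), (596, 188, 26), (592, 191, 24), (590, 195, 25), (587, 199, 25), (584, 203, 25), (583, 208, 27)]
```

View pics/scene8.png

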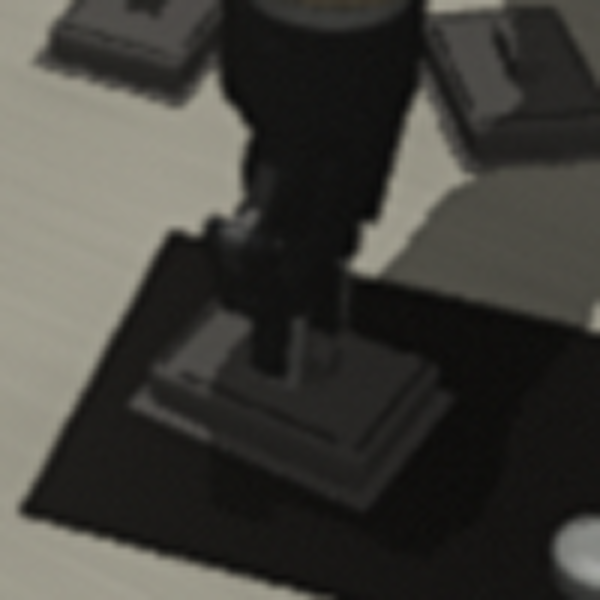

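Emit:
drive_tool([
  [0.028,[0,0,0.0015],0],
  [0.0,[0,0,0],0],
  [0.0,[0,0,0],0],
  [0.0,[0,0,0],0],
  [0.0,[0,0,0],0],
], newtons=40)

```text
time: 5.6
eef_pos: [0.5635, 0.1734, 0.0036]
eef_rot: [2.179, 2.26, 0.042]
wrist_force: [-0.5, -0.5, -0.4]
grip_width: 0.149
```

Emit:
drive_tool([
  [0.0,[0,0,0],0],
  [0.0,[0,0,-0.01],0],
  [0.0,[0,0,-0.02],0],
  [0.0,[0,0,-0.03],0],
])

```text
time: 6.0
eef_pos: [0.5591, 0.1712, 0.062]
eef_rot: [-2.18, -2.261, -0.03]
wrist_force: [-0.1, -0.2, -1.4]
grip_width: 0.151
```

Run:
```python
from h import *
plan([.5625,-.2239,.16],16,20)
p=manip.grab_frame("scene"); x0,y0,x1,y1=270,190,370,290; cv2.imwrite(f"pics/scene9.png",cv2.resize(p["frame"][y0:y1,x0:x1],None,fx=6,fy=6,interpolation=2))
```

```text
t 6.0 pos [0.5591 0.1712 0.062 ] yawy 2.08 tilt [ 0.013  0.014 -1.   ] F [-0.08 -0.21 -1.37] grip 12.9 q7 -0.13
world d [ 0.0034 -0.3951  0.098 ]
[-0.0437, -0.0012, -0.0108] -8.5
[-0.043, -0.0076, -0.0108] -5.42
[-0.0421, -0.0117, -0.0108] -0.0
[-0.0421, -0.0117, -0.0108] -0.0
[-0.0421, -0.0117, -0.0108] -0.0
[-0.0421, -0.0117, -0.0108] -0.0
[-0.0421, -0.0117, -0.0108] -0.0
[-0.0421, -0.0117, -0.0108] -0.0
[-0.0421, -0.0117, -0.0108] -0.0
[-0.002, -0.0006, -0.0005] -0.0
```

View pics/scene9.png

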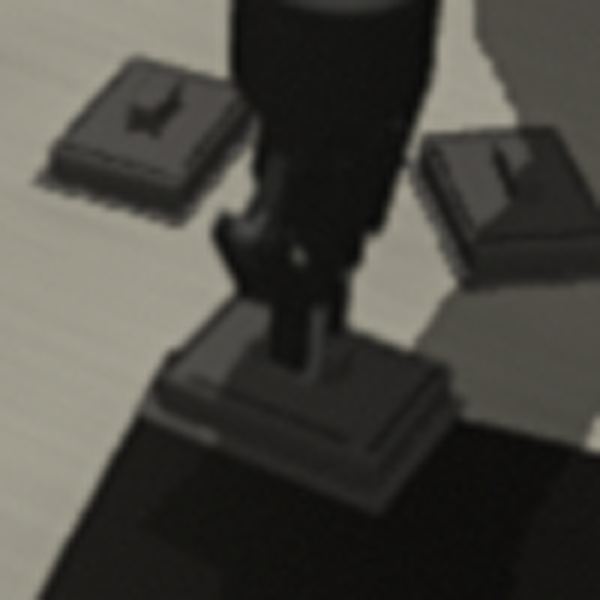

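Emit:
drive_tool([
  [0.0,[-0.03,0,-0.035],-5],
  [0.0,[-0.035,-0.005,-0.03],-5],
  [0.0,[-0.04,-0.01,-0.025],-4],
  [0.0,[-0.042,-0.012,-0.02],0],
  [0.0,[-0.042,-0.012,-0.01],0],
])

```text
time: 6.55
eef_pos: [0.5609, -0.0216, 0.1916]
eef_rot: [1.854, 2.527, 0.047]
wrist_force: [0.8, 0.0, -1.7]
grip_width: 0.152
```

Run:
```python
from h import *
plan([.563,-.2231,.19],16,20)
```

```text
t 6.55 pos [ 0.5609 -0.0216  0.1916] yawy 17.45 tilt [ 0.023  0.02  -1.   ] F [ 0.84  0.03 -1.7 ] grip 12.9 q7 0.4
world d [ 0.0021 -0.2015 -0.0016]
[-0.0431, -0.013, 0.0003] 1.45
[-0.0434, -0.0119, 0.0003] -0.0
[-0.0434, -0.0119, 0.0003] -0.0
[-0.0434, -0.0119, 0.0003] -0.0
[-0.0207, -0.0057, 0.0002] -0.0
```

Emit:
drive_tool([
  [0.0,[-0.041,-0.013,0],1.4],
  [0.0,[-0.042,-0.012,0],0],
  [0.0,[-0.04,-0.012,0],0],
  [0.0,[-0.02,-0.006,0],0],
  [0.0,[0,0,0],0],
])

```text
time: 7.05
eef_pos: [0.559, -0.1863, 0.1956]
eef_rot: [1.893, 2.486, 0.051]
wrist_force: [-1.8, -0.0, -1.0]
grip_width: 0.15
```

Run:
```python
from h import *
plan([.563,-.2231,.19],16,20)
```

```text
t 7.05 pos [ 0.559  -0.1863  0.1956] yawy 15.41 tilt [ 0.033  0.016 -0.999] F [-1.78 -0.02 -0.98] grip 12.8 q7 0.69
world d [ 0.004  -0.0368 -0.0056]
[-0.0366, -0.0059, 0.0056] -0.59
[0.0, 0.0, -0.0] -0.0
```

Emit:
drive_tool([
  [0.0,[-0.016,-0.003,0.002],-0.3],
  [0.0,[-0.016,-0.003,0.002],-0.3],
  [0.0,[0,0,0],0],
  [0.0,[0,0,0],0],
])

```text
time: 7.45
eef_pos: [0.562, -0.2167, 0.1924]
eef_rot: [1.879, 2.497, 0.055]
wrist_force: [-0.3, 0.7, -1.9]
grip_width: 0.15
```

Run:
```python
from h import *
plan([.563,-.2231,.19],16,20)
for n,b in [("scene",(140,120,260,240)),("top",(310,120,430,240))]:
    p=manip.grab_frame(n); x0,y0,x1,y1=b; cv2.imwrite(f"pics/{n}10.png",cv2.resize(p["frame"][y0:y1,x0:x1],None,fx=5,fy=5,interpolation=2)); np.save(f"{n}10.npy",cloud(p))
```

```text
t 7.45 pos [ 0.562  -0.2167  0.1924] yawy 16.06 tilt [ 0.034  0.018 -0.999] F [-0.31  0.73 -1.95] grip 12.8 q7 0.76
world d [ 0.001  -0.0064 -0.0024]
[-0.0065, -0.0008, 0.0024] 0.06
[0.0, 0.0, -0.0] -0.0
```

View pics/scene10.png

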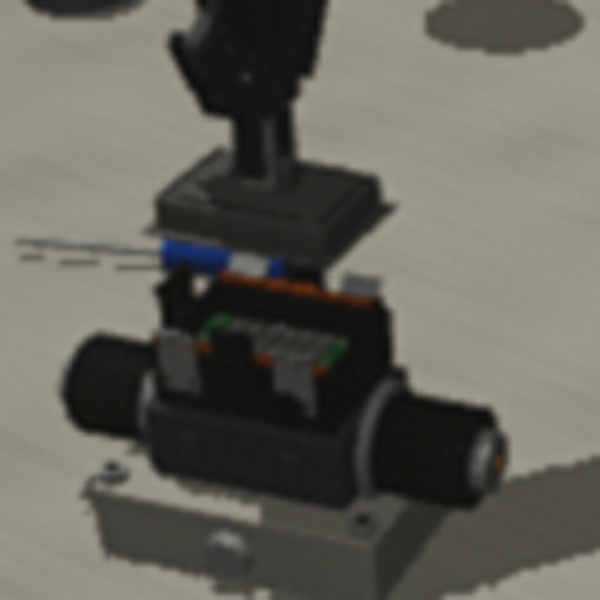

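View pics/top10.png

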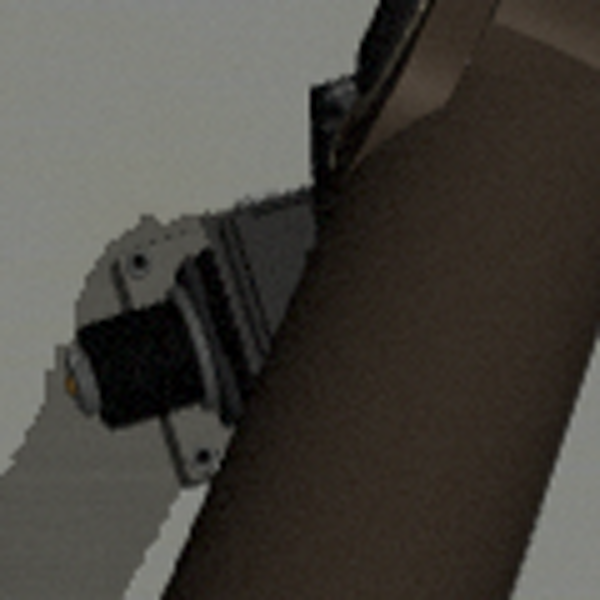

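```bash
cat > lidfit.py <<'E'
from h import *
def lidfit(w,c,zlo,zhi):
    m=(np.abs(w[...,0]-c[0])<.075)&(np.abs(w[...,1]-c[1])<.09)&(w[...,2]>zlo)&(w[...,2]<zhi)
    P=w[m]; print(len(P),np.histogram(P[:,2],np.arange(zlo,zhi,.004))[0])
    return P
def rect(P):
    r=cv2.minAreaRect((P[:,:2]*1000).astype(np.float32)); return np.round(r[0],1),np.round(r[1],1),round(r[2],1),len(P)
if __name__=="__main__":
    w=np.load("scene10.npy"); c=(.564,-.214)
    lidfit(w,c,.16,.24)
    # fit crown plane
    m=(np.abs(w[...,0]-c[0])<.06)&(np.abs(w[...,1]-c[1])<.07)&(w[...,2]>.195)&(w[...,2]<.232)
    P=w[m]; rng=np.random.default_rng(0);best=None
    for _ in range(500):
        a=P[rng.choice(len(P),3,False)]; nn=np.cross(a[1]-a[0],a[2]-a[0]); nn/=np.linalg.norm(nn)+1e-12
        if abs(nn[2])<.95: continue
        k=np.abs((P-a[0])@nn)<.002
        if best is None or k.sum()>best.sum(): best=k
    Q=P[best]; u,s,vt=np.linalg.svd(Q-Q.mean(0)); nn=vt[2]*np.sign(vt[2][2]); print("crown n",nn.round(3),"mean",Q.mean(0).round(4),rect(Q))
    d=nn@(Q.mean(0)); print("z at c", (d-nn[0]*c[0]-nn[1]*c[1])/nn[2])
E
python3 lidfit.py
```

```text
829 [  0   0   0   0   0   0   0   3 107  58  68  63  91 327  18  15  19  25
  16]
crown n [-0.024  0.001  1.   ] mean [ 0.568  -0.2095  0.2137] (array([ 563. , -214.6]), array([69.3, 96.8]), 17.2, 339)
z at c 0.21361341066693484
```

Emit:
drive_tool([
  [0.0,[-0.007,-0.0015,0.01],0],
  [0.0,[0,0,0.012],0],
  [0.0,[0,0,0.008],0],
  [0.0,[0,0,0],0],
])

```text
time: 7.95
eef_pos: [0.564, -0.2205, 0.1594]
eef_rot: [1.874, 2.501, 0.056]
wrist_force: [0.2, -0.4, -0.9]
grip_width: 0.146
```

Run:
```python
from h import *
plan([.5623,-.2237,.15],16,20)
p=manip.grab_frame("scene"); x0,y0,x1,y1=140,130,260,250; cv2.imwrite(f"pics/scene11.png",cv2.resize(p["frame"][y0:y1,x0:x1],None,fx=5,fy=5,interpolation=2)); np.save("scene11.npy",cloud(p))
plan([.5623,-.2237,.15],16,20)
```

```text
t 7.95 pos [ 0.564  -0.2205  0.1594] yawy 16.3 tilt [ 0.034  0.019 -0.999] F [ 0.17 -0.44 -0.92] grip 12.5 q7 0.79
world d [-0.0017 -0.0032 -0.0094]
[-0.0026, -0.0025, 0.0094] 0.3
[0.0, 0.0, -0.0] -0.0
t 8.0 pos [ 0.5641 -0.2205  0.1599] yawy 16.3 tilt [ 0.034  0.019 -0.999] F [-0.56  1.17 -2.05] grip 12.8 q7 0.79
world d [-0.0018 -0.0032 -0.0099]
[-0.0026, -0.0027, 0.0099] 0.3
[0.0, 0.0, -0.0] -0.0
```

View pics/scene11.png

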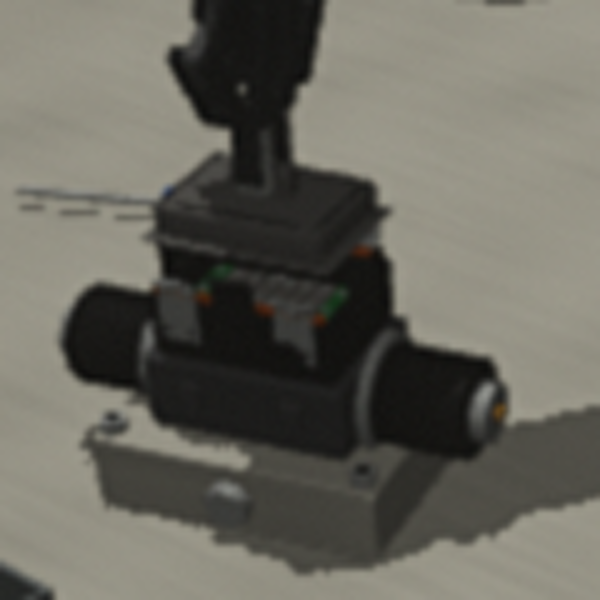

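Align laterally first, then re-measure lid versus box in the same camera.

Emit:
drive_tool([
  [0.0,[-0.0026,-0.0026,0.0],0.2],
  [0.0,[0,0,0],0],
  [0.0,[0,0,0],0],
])

```text
time: 8.3
eef_pos: [0.5625, -0.2241, 0.16]
eef_rot: [1.879, 2.497, 0.056]
wrist_force: [0.1, 0.9, -1.7]
grip_width: 0.154
```

```bash
cat > crown.py <<'E'
from h import *
from lidfit import rect
def crown(w,c,z0,thr=.002):
    m=(np.abs(w[...,0]-c[0])<.06)&(np.abs(w[...,1]-c[1])<.07)&(np.abs(w[...,2]-z0)<.016)
    P=w[m]; rng=np.random.default_rng(0);best=None
    for _ in range(800):
        a=P[rng.choice(len(P),3,False)]; nn=np.cross(a[1]-a[0],a[2]-a[0]); nn/=np.linalg.norm(nn)+1e-12
        if abs(nn[2])<.97: continue
        k=np.abs((P-a[0])@nn)<thr
        if best is None or k.sum()>best.sum(): best=k
    Q=P[best]; u,s,vt=np.linalg.svd(Q-Q.mean(0)); nn=vt[2]*np.sign(vt[2][2])
    d=nn@Q.mean(0); z=(d-nn[0]*c[0]-nn[1]*c[1])/nn[2]
    # robust along/across extents using 16deg axes
    th=np.radians(16); e=np.array([[np.cos(th),np.sin(th)],[-np.sin(th),np.cos(th)]]); q=(Q[:,:2])@e.T
    lo,hi=np.percentile(q,[1,99],axis=0); cc=((lo+hi)/2)@e
    print("crown n",nn.round(3),"z",z.round(4),rect(Q),"pct centre",cc.round(4),"ext",(hi-lo).round(4))
E
python3 - <<'E'
from crown import *
plan([.5623,-.2237,.15],16,20)
for i in range(2):
    w=cloud(manip.grab_frame("scene")); crown(w,(.5637,-.221),.182)
E
```

```text
t 8.3 pos [ 0.5625 -0.2241  0.16  ] yawy 16.08 tilt [ 0.034  0.019 -0.999] F [ 0.05  0.95 -1.68] grip 13.2 q7 0.8
world d [-0.0002  0.0004 -0.01  ]
[0.0004, -0.0, 0.01] 0.08
[0.0, 0.0, -0.0] -0.0
crown n [-0.02   0.005  1.   ] z 0.1811 (array([ 563.9, -222.3]), array([70.5, 97.7]), 15.1, 346) pct centre [ 0.5643 -0.222 ] ext [0.0676 0.0963]
crown n [-0.018  0.005  1.   ] z 0.1811 (array([ 564.2, -222.1]), array([70.1, 99.3]), 17.9, 340) pct centre [ 0.5645 -0.2218] ext [0.068 0.095]
```

Emit:
drive_tool([
  [0.0,[0.0,-0.0005,0.006],0],
  [0.0,[0,0,0.004],0],
  [0.0,[0,0,0],0],
])

```text
time: 8.7
eef_pos: [0.5625, -0.2241, 0.1496]
eef_rot: [1.878, 2.497, 0.057]
wrist_force: [0.4, 0.6, -1.1]
grip_width: 0.149
```

Emit:
drive_tool([
  [0.0,[0,0,0.004],0],
  [0.0,[0,0,0],0],
])

```text
time: 8.9
eef_pos: [0.5625, -0.2239, 0.145]
eef_rot: [1.878, 2.497, 0.056]
wrist_force: [0.5, -0.6, -1.7]
grip_width: 0.149
```

Emit:
drive_tool([
  [0.0,[0,0,0.003],0],
  [0.0,[0,0,0],0],
])

```text
time: 9.1
eef_pos: [0.5626, -0.2238, 0.1416]
eef_rot: [1.878, 2.497, 0.056]
wrist_force: [0.5, -0.2, -2.1]
grip_width: 0.154
```

Run:
```python
from crown import *
plan([.5623,-.2237,.136],16,20)
p=manip.grab_frame("scene"); x0,y0,x1,y1=140,130,260,250; cv2.imwrite(f"pics/scene12.png",cv2.resize(p["frame"][y0:y1,x0:x1],None,fx=5,fy=5,interpolation=2))
crown(cloud(p),(.5637,-.221),.167)
```

```text
t 9.1 pos [ 0.5626 -0.2238  0.1416] yawy 16.09 tilt [ 0.035  0.019 -0.999] F [ 0.49 -0.21 -2.13] grip 13.2 q7 0.81
world d [-0.0003  0.0001 -0.0056]
[0.0002, -0.0003, 0.0056] 0.09
[0.0, 0.0, -0.0] -0.0
crown n [-0.021 -0.001  1.   ] z 0.1626 (array([ 565.8, -221. ]), array([71.6, 98.1]), 18.1, 332) pct centre [ 0.5653 -0.2209] ext [0.0681 0.0952]
```

View pics/scene12.png

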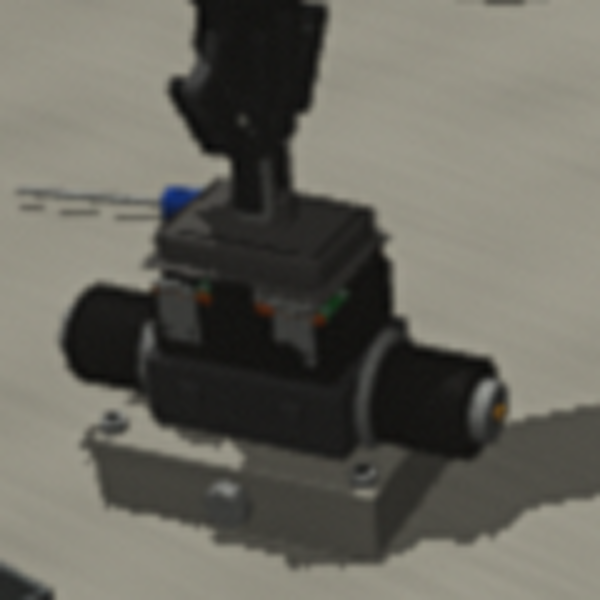

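Emit:
drive_tool([
  [0.0,[0,0,0.003],0],
  [0.0,[0,0,0],0],
])

```text
time: 9.35
eef_pos: [0.5629, -0.224, 0.139]
eef_rot: [1.878, 2.497, 0.057]
wrist_force: [-0.3, 0.8, -0.9]
grip_width: 0.148
```

Emit:
drive_tool([
  [0.0,[0,0,0.002],0],
  [0.0,[0,0,0],0],
])

```text
time: 9.55
eef_pos: [0.5628, -0.224, 0.1368]
eef_rot: [1.878, 2.497, 0.057]
wrist_force: [-0.2, -0.6, -1.7]
grip_width: 0.148
```

Emit:
drive_tool([
  [0.0,[0,0,0.0015],0],
  [0.0,[0,0,0],0],
])

```text
time: 9.75
eef_pos: [0.5631, -0.2241, 0.1356]
eef_rot: [1.878, 2.496, 0.057]
wrist_force: [-0.8, -0.1, 0.1]
grip_width: 0.148
```

Run:
```python
from crown import *
plan([.5623,-.2237,.136],16,20)
p=manip.grab_frame("scene"); x0,y0,x1,y1=150,140,250,240; cv2.imwrite(f"pics/scene13.png",cv2.resize(p["frame"][y0:y1,x0:x1],None,fx=6,fy=6,interpolation=2))
crown(cloud(p),(.5637,-.221),.158)
```

```text
t 9.75 pos [ 0.5631 -0.2241  0.1356] yawy 16.09 tilt [ 0.036  0.019 -0.999] F [-0.78 -0.15  0.11] grip 12.7 q7 0.81
world d [-0.0008  0.0004  0.0004]
[0.0006, -0.0007, -0.0004] 0.09
[0.0, 0.0, -0.0] -0.0
crown n [-0.014 -0.004  1.   ] z 0.1569 (array([ 565.8, -222.4]), array([69.9, 97.5]), 17.3, 343) pct centre [ 0.5654 -0.222 ] ext [0.0671 0.0954]
```

View pics/scene13.png

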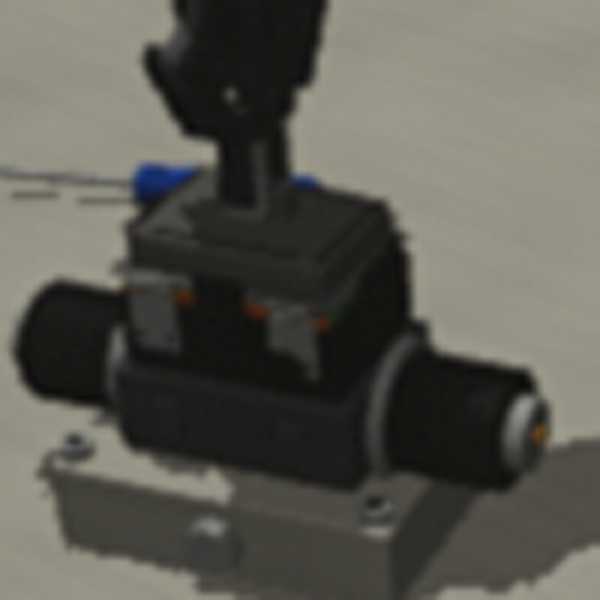

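Emit:
drive_tool([
  [0.02,[0,0,0],0],
  [0.028,[0,0,0],0],
  [0.028,[0,0,0],0],
  [0.028,[0,0,0],0],
])

```text
time: 10.2
eef_pos: [0.5638, -0.2241, 0.1359]
eef_rot: [1.877, 2.495, 0.058]
wrist_force: [0.5, -0.0, 0.2]
grip_width: 0.327
```

Emit:
drive_tool([
  [0.028,[0,0,-0.006],0],
  [0.028,[0,0,-0.015],0],
  [0.028,[0,0,-0.015],0],
  [0.028,[0,0,-0.015],0],
  [0.028,[0,0,0],0],
])

```text
time: 10.7
eef_pos: [0.5621, -0.2257, 0.1922]
eef_rot: [1.877, 2.494, 0.058]
wrist_force: [0.4, 0.4, -0.4]
grip_width: 0.331
```

Run:
```python
from crown import *
plan([.5623,-.2237,.136],16,20)
p=manip.grab_frame("scene"); x0,y0,x1,y1=150,140,250,240; cv2.imwrite(f"pics/scene14.png",cv2.resize(p["frame"][y0:y1,x0:x1],None,fx=6,fy=6,interpolation=2))
crown(cloud(p),(.5637,-.221),.158)
```

```text
t 10.7 pos [ 0.5621 -0.2257  0.1922] yawy 16.06 tilt [ 0.038  0.018 -0.999] F [ 0.4   0.43 -0.44] grip 28.3 q7 0.78
world d [ 0.0002  0.002  -0.0562]
[0.0015, 0.0006, 0.045] 0.06
[0.0004, 0.0001, 0.0112] -0.0
crown n [-0.006 -0.     1.   ] z 0.1567 (array([ 565., -222.]), array([69.7, 98.8]), 18.1, 341) pct centre [ 0.5642 -0.2216] ext [0.0675 0.096 ]
```

View pics/scene14.png

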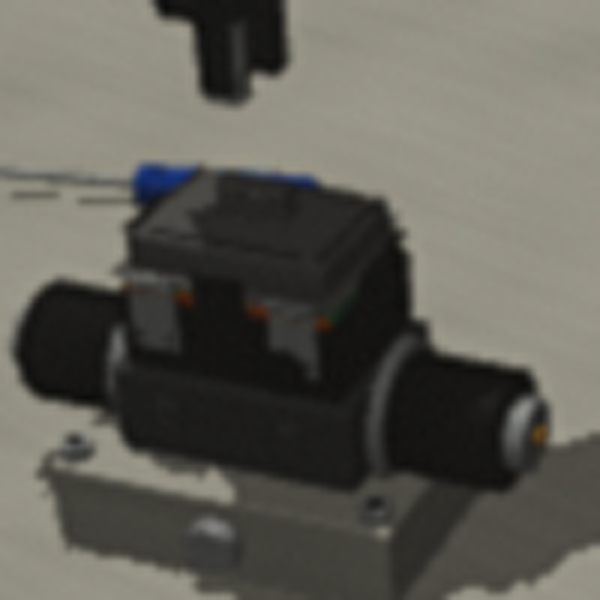

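Run:
```python
from crown import *
plan([.5951,-.2147,.19],16,20)
```

```text
t 10.75 pos [ 0.5617 -0.2254  0.1911] yawy 16.07 tilt [ 0.037  0.018 -0.999] F [0.25 0.58 0.29] grip 27.7 q7 0.78
world d [ 0.0334  0.0107 -0.0011]
[0.001, 0.035, 0.0011] 0.07
[0.0, 0.0, -0.0] -0.0
```

Emit:
drive_tool([
  [0.0,[0.001,0.018,0.0],0],
  [0.0,[0,0.016,0],0],
  [0.0,[0,0,0],0],
  [0.0,[0,0,0],0],
])

```text
time: 11.15
eef_pos: [0.5934, -0.2149, 0.1918]
eef_rot: [1.879, 2.495, 0.057]
wrist_force: [-0.7, -0.3, -0.8]
grip_width: 0.001
```

Run:
```python
from crown import *
plan([.5951,-.2147,.19],16,20)
p=manip.grab_frame("scene"); x0,y0,x1,y1=150,120,250,220; cv2.imwrite(f"pics/scene15.png",cv2.resize(p["frame"][y0:y1,x0:x1],None,fx=6,fy=6,interpolation=2))
w=cloud(p); s=manip.get_state()
T=np.array(s["eef_pos"]);M=rot(s["eef_rot"]); q=(w-T)@M
m=(np.abs(q[...,0])<.03)&(np.abs(q[...,1])<.035)&(q[...,2]>-.06)&(q[...,2]<.005)
P=q[m]
for a in np.arange(-.06,.005,.004):
    k=(P[:,2]>=a)&(P[:,2]<a+.004)
    if k.sum()>1: print(round(a,3),k.sum(),"x",np.percentile(P[k,0],[2,50,98]).round(4),"y",np.percentile(P[k,1],[2,50,98]).round(4))
```

```text
t 11.15 pos [ 0.5934 -0.2149  0.1918] yawy 16.01 tilt [ 0.036  0.019 -0.999] F [-0.7  -0.34 -0.8 ] grip 0.1 q7 0.75
world d [ 0.0017  0.0002 -0.0018]
[-0.0003, 0.0017, 0.0018] 0.01
[0.0, 0.0, -0.0] -0.0
-0.06 13 x [-0.0058  0.0081  0.0114] y [-0.0042  0.0112  0.0159]
-0.056 17 x [-0.007   0.0048  0.0117] y [-0.0026  0.01    0.0152]
-0.052 17 x [-0.0031  0.0078  0.0114] y [-0.0082  0.0107  0.0169]
-0.048 16 x [-0.0039  0.0076  0.0115] y [-0.0041  0.0118  0.0157]
-0.044 11 x [-0.004   0.0072  0.0115] y [-0.0034  0.012   0.0149]
-0.04 15 x [-0.0058  0.0073  0.0122] y [-0.0019  0.0114  0.015 ]
-0.036 12 x [-0.0058  0.0068  0.0113] y [-0.      0.0112  0.014 ]
-0.032 10 x [-0.008   0.0094  0.0117] y [-0.007   0.0066  0.0088]
-0.028 8 x [-0.0088 -0.0029  0.0098] y [-0.0015  0.0063  0.0086]
```

View pics/scene15.png

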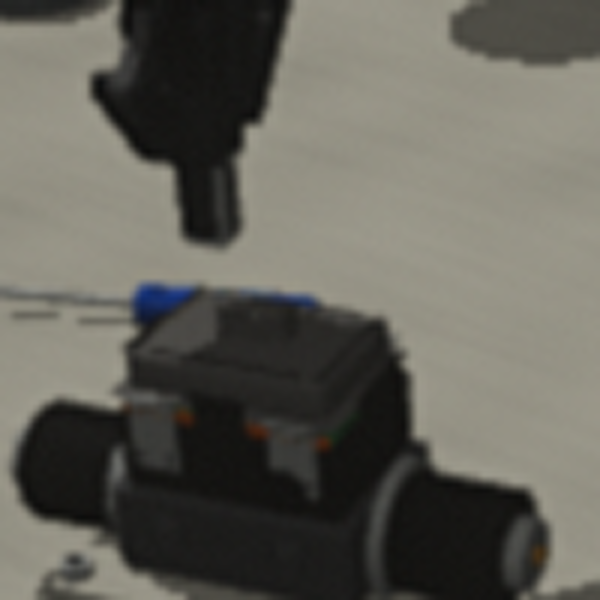

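Emit:
drive_tool([
  [0.0,[0,0,0.018],0],
  [0.0,[0,0,0.018],0],
  [0.0,[0,0,0.01],0],
  [0.0,[0,0,0],0],
])

```text
time: 11.6
eef_pos: [0.5922, -0.2154, 0.1444]
eef_rot: [1.883, 2.493, 0.056]
wrist_force: [0.4, 1.0, 0.0]
grip_width: -0.001
```

Run:
```python
from crown import *
plan([.594,-.2149,.135],16,20)
p=manip.grab_frame("scene"); x0,y0,x1,y1=150,120,250,220; cv2.imwrite(f"pics/scene16.png",cv2.resize(p["frame"][y0:y1,x0:x1],None,fx=6,fy=6,interpolation=2))
```

```text
t 11.6 pos [ 0.5922 -0.2154  0.1444] yawy 15.88 tilt [ 0.035  0.019 -0.999] F [0.42 1.   0.02] grip -0.1 q7 0.77
world d [ 0.0018  0.0005 -0.0094]
[-0.0, 0.0018, 0.0094] -0.12
[0.0, 0.0, -0.0] -0.0
```

View pics/scene16.png

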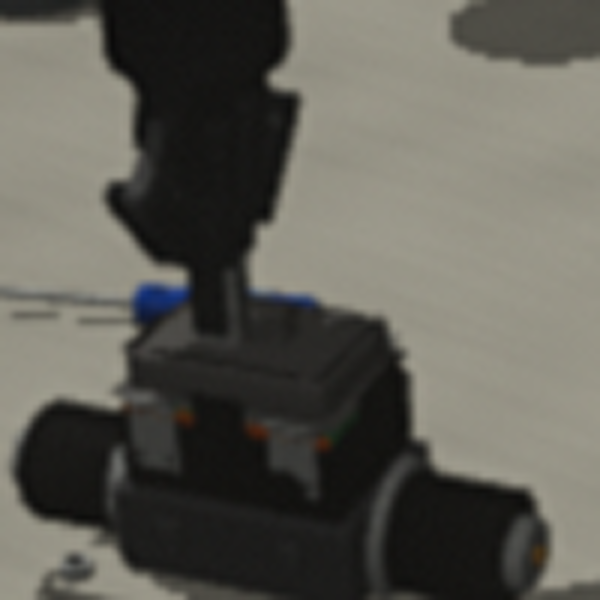

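Emit:
drive_tool([
  [0.0,[0,0.001,0.005],0],
  [0.0,[0,0,0.002],0],
  [0.0,[0,0,0],0],
])

```text
time: 11.95
eef_pos: [0.5945, -0.216, 0.1396]
eef_rot: [1.882, 2.49, 0.058]
wrist_force: [0.1, 0.8, -0.3]
grip_width: -0.001
```

Emit:
drive_tool([
  [0.0,[0,0,0.002],0],
  [0.0,[0,0,0],0],
])

```text
time: 12.15
eef_pos: [0.5949, -0.216, 0.1381]
eef_rot: [1.881, 2.49, 0.058]
wrist_force: [-0.3, 0.2, 0.9]
grip_width: -0.001
```

Emit:
drive_tool([
  [0.0,[0,0,0.0015],0],
  [0.0,[0,0,0],0],
])

```text
time: 12.35
eef_pos: [0.5952, -0.216, 0.1368]
eef_rot: [1.881, 2.489, 0.059]
wrist_force: [0.0, 0.2, 0.0]
grip_width: 0.001
```

Emit:
drive_tool([
  [0.0,[0.0005,-0.001,0.002],0],
  [0.0,[0,0,0.001],0],
])

```text
time: 12.55
eef_pos: [0.5942, -0.2158, 0.1337]
eef_rot: [1.88, 2.489, 0.059]
wrist_force: [-0.7, 0.4, 0.3]
grip_width: 0.002
```

Emit:
drive_tool([
  [0.0,[0,0,0.002],0],
])

```text
time: 12.65
eef_pos: [0.5944, -0.2158, 0.1318]
eef_rot: [1.88, 2.489, 0.059]
wrist_force: [-0.5, 0.3, 3.9]
grip_width: -0.003
```

Emit:
drive_tool([
  [0.0,[0,0,0.0015],0],
])

```text
time: 12.75
eef_pos: [0.5948, -0.2159, 0.1308]
eef_rot: [1.88, 2.488, 0.06]
wrist_force: [-2.8, 0.9, 8.9]
grip_width: -0.001
```

Emit:
drive_tool([
  [0.0,[0,0,0.0015],0],
])

```text
time: 12.85
eef_pos: [0.5951, -0.216, 0.1301]
eef_rot: [1.879, 2.488, 0.061]
wrist_force: [-4.3, 1.9, 12.4]
grip_width: 0.002
```

Emit:
drive_tool([
  [0.0,[0,0,0.0015],0],
])

```text
time: 12.95
eef_pos: [0.5952, -0.216, 0.13]
eef_rot: [1.879, 2.487, 0.062]
wrist_force: [-4.8, 1.6, 15.0]
grip_width: 0.003
```

Emit:
drive_tool([
  [0.0,[0,-0.0007,0.0017],0],
])

```text
time: 13.05
eef_pos: [0.5952, -0.216, 0.1299]
eef_rot: [1.879, 2.487, 0.064]
wrist_force: [-3.5, 3.3, 14.9]
grip_width: 0.0
```

Emit:
drive_tool([
  [0.0,[0,-0.0007,0.0017],0],
])

```text
time: 13.15
eef_pos: [0.5952, -0.216, 0.13]
eef_rot: [1.878, 2.486, 0.067]
wrist_force: [-3.3, 3.0, 13.5]
grip_width: -0.0
```

Emit:
drive_tool([
  [0.0,[0,-0.0007,0.0022],0],
])

```text
time: 13.25
eef_pos: [0.5953, -0.216, 0.1298]
eef_rot: [1.877, 2.485, 0.069]
wrist_force: [-4.5, 2.7, 15.7]
grip_width: 0.0
```

Emit:
drive_tool([
  [0.0,[0,-0.0007,0.0024],0],
])

```text
time: 13.35
eef_pos: [0.5955, -0.2159, 0.1297]
eef_rot: [1.875, 2.484, 0.072]
wrist_force: [-5.9, 3.7, 18.0]
grip_width: -0.002
```

Emit:
drive_tool([
  [0.0,[0,-0.001,0.003],0],
])

```text
time: 13.45
eef_pos: [0.5955, -0.2161, 0.1286]
eef_rot: [1.874, 2.482, 0.075]
wrist_force: [0.9, 0.5, 1.4]
grip_width: 0.004
```

Run:
```python
from crown import *
plan([.594,-.2149,.135],16,1)
p=manip.grab_frame("scene"); x0,y0,x1,y1=150,120,250,220; cv2.imwrite(f"pics/scene17.png",cv2.resize(p["frame"][y0:y1,x0:x1],None,fx=6,fy=6,interpolation=2))
crown(cloud(p),(.5637,-.221),.154)
plan([.594,-.2149,.135],16,1)
```

```text
t 13.45 pos [ 0.5955 -0.2161  0.1286] yawy 15.89 tilt [ 0.053  0.02  -0.998] F [0.87 0.48 1.41] grip 0.3 q7 0.79
world d [-0.0015  0.0012  0.0064]
[0.0016, -0.0011, -0.0064] -0.11
crown n [0.068 0.022 0.997] z 0.1546 (array([ 564.7, -222.5]), array([71.4, 97.7]), 18.1, 282) pct centre [ 0.5641 -0.2223] ext [0.0693 0.0952]
t 13.5 pos [ 0.5954 -0.2161  0.1279] yawy 15.88 tilt [ 0.053  0.02  -0.998] F [1.51 0.28 3.59] grip 0.1 q7 0.79
world d [-0.0014  0.0012  0.0071]
[0.0015, -0.001, -0.0071] -0.12
```

View pics/scene17.png

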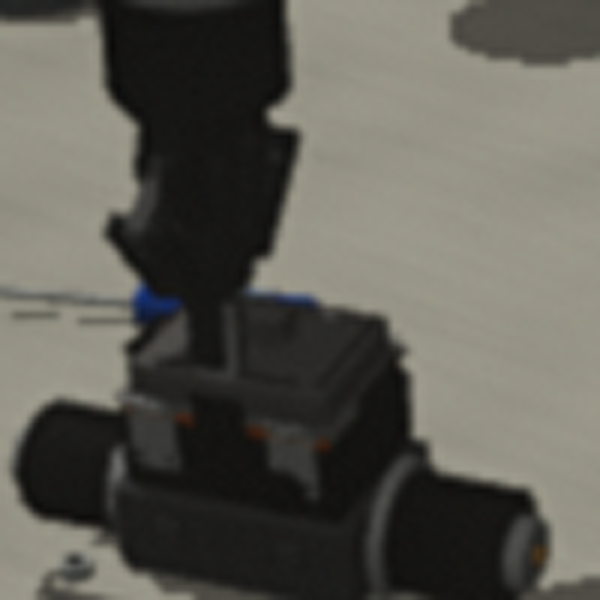

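Emit:
drive_tool([
  [0.0,[0,-0.001,0.0012],0],
])

```text
time: 13.6
eef_pos: [0.5955, -0.2161, 0.1275]
eef_rot: [1.873, 2.481, 0.077]
wrist_force: [1.4, 0.4, 6.3]
grip_width: -0.001
```

Emit:
drive_tool([
  [0.0,[0,-0.001,0.0015],0],
])

```text
time: 13.7
eef_pos: [0.5958, -0.2161, 0.127]
eef_rot: [1.871, 2.48, 0.08]
wrist_force: [0.2, 2.6, 10.2]
grip_width: -0.001
```

Emit:
drive_tool([
  [0.0,[0,-0.0005,0.0018],0],
])

```text
time: 13.8
eef_pos: [0.5961, -0.216, 0.1263]
eef_rot: [1.87, 2.479, 0.082]
wrist_force: [-3.1, 2.1, 11.0]
grip_width: -0.002
```

Emit:
drive_tool([
  [0.0,[0,-0.001,0.0024],0],
])

```text
time: 13.9
eef_pos: [0.5963, -0.216, 0.1254]
eef_rot: [1.868, 2.478, 0.084]
wrist_force: [-2.0, 2.6, 15.9]
grip_width: -0.001
```

Emit:
drive_tool([
  [0.0,[0,-0.001,0.0028],0],
])

```text
time: 14.0
eef_pos: [0.5967, -0.216, 0.1246]
eef_rot: [1.866, 2.477, 0.088]
wrist_force: [-4.3, 3.4, 20.6]
grip_width: -0.003
```

Run:
```python
from crown import *
p=manip.grab_frame("scene"); crown(cloud(p),(.5637,-.221),.153)
x0,y0,x1,y1=150,120,250,220; cv2.imwrite(f"pics/scene18.png",cv2.resize(p["frame"][y0:y1,x0:x1],None,fx=6,fy=6,interpolation=2))
plan([.594,-.2149,.135],16,1)
```

```text
crown n [0.112 0.037 0.993] z 0.1526 (array([ 571.3, -220.2]), array([78. , 98.5]), 19.4, 301) pct centre [ 0.5702 -0.2207] ext [0.0754 0.0959]
t 14.05 pos [ 0.5967 -0.216   0.1246] yawy 15.99 tilt [ 0.065  0.022 -0.998] F [-3.84  3.8  19.69] grip 0.4 q7 0.8
world d [-0.0027  0.0011  0.0104]
[0.0018, -0.0023, -0.0104] -0.01
```

View pics/scene18.png

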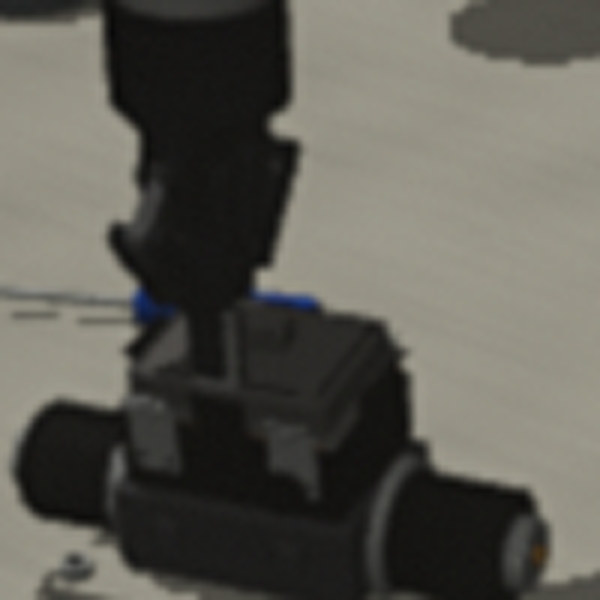

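Emit:
drive_tool([
  [0.0,[0,0,-0.006],0],
  [0.0,[0,0,-0.01],0],
  [0.0,[0,0,-0.015],0],
  [0.0,[0,0,-0.01],0],
  [0.0,[0,0,0],0],
])

```text
time: 14.55
eef_pos: [0.5935, -0.2173, 0.1685]
eef_rot: [1.867, 2.476, 0.087]
wrist_force: [0.2, 0.2, -0.6]
grip_width: 0.002
```

Run:
```python
from crown import *
p=manip.grab_frame("scene"); crown(cloud(p),(.5637,-.221),.153)
x0,y0,x1,y1=150,120,250,220; cv2.imwrite(f"pics/scene19.png",cv2.resize(p["frame"][y0:y1,x0:x1],None,fx=6,fy=6,interpolation=2))
plan([.544,-.2291,.17],16,9)
```

```text
crown n [0.099 0.015 0.995] z 0.1538 (array([ 569.5, -220.6]), array([80.3, 98.5]), 14.9, 372) pct centre [ 0.569  -0.2218] ext [0.074 0.094]
t 14.6 pos [ 0.5932 -0.2172  0.1678] yawy 15.97 tilt [ 0.064  0.021 -0.998] F [ 1.14 -0.09  0.89] grip -0.0 q7 0.78
world d [-0.0492 -0.0119  0.0022]
[0.0019, -0.0449, -0.0019] -0.03
[0.0002, -0.0057, -0.0002] -0.0
```

View pics/scene19.png

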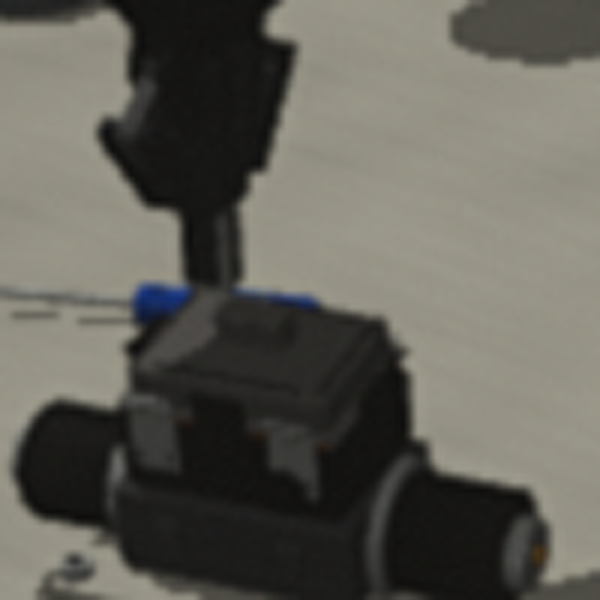

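Emit:
drive_tool([
  [0.0,[0.001,-0.02,-0.003],0],
  [0.0,[0.001,-0.02,0],0],
  [0.0,[0,-0.01,0],0],
  [0.0,[0,0,0],0],
])

```text
time: 15.0
eef_pos: [0.5429, -0.2284, 0.1658]
eef_rot: [1.866, 2.48, 0.086]
wrist_force: [0.5, 0.7, -0.3]
grip_width: 0.002
```

Run:
```python
from crown import *
plan([.5426,-.2298,.15],16,9)
p=manip.grab_frame("scene"); crown(cloud(p),(.5637,-.221),.153)
x0,y0,x1,y1=150,120,250,220; cv2.imwrite(f"pics/scene20.png",cv2.resize(p["frame"][y0:y1,x0:x1],None,fx=6,fy=6,interpolation=2))
```

```text
t 15.0 pos [ 0.5429 -0.2284  0.1658] yawy 16.05 tilt [ 0.063  0.022 -0.998] F [ 0.52  0.73 -0.28] grip 0.2 q7 0.82
world d [-0.0003 -0.0014 -0.0158]
[-0.0013, -0.0006, 0.0158] 0.05
[0.0, 0.0, -0.0] -0.0
crown n [0.098 0.033 0.995] z 0.1537 (array([ 570.1, -220.2]), array([80.9, 96.1]), 16.4, 384) pct centre [ 0.5702 -0.2201] ext [0.077  0.0934]
```

View pics/scene20.png

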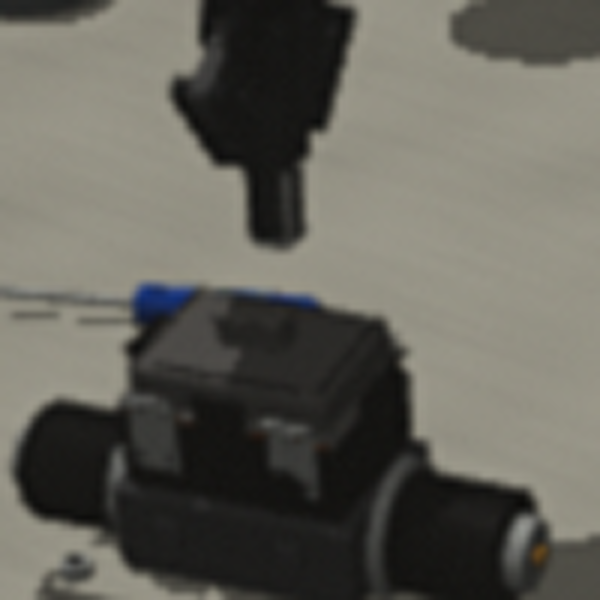

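Emit:
drive_tool([
  [0.0,[-0.001,-0.001,0.012],0],
  [0.0,[0,-0.001,0.01],0],
  [0.0,[0,-0.0005,0.002],0],
  [0.0,[0,0,0],0],
])

```text
time: 15.45
eef_pos: [0.545, -0.2278, 0.1384]
eef_rot: [1.863, 2.483, 0.086]
wrist_force: [0.5, 0.6, 0.0]
grip_width: -0.003
```

Run:
```python
from crown import *
plan([.5426,-.2298,.135],16,9)
p=manip.grab_frame("scene")
x0,y0,x1,y1=150,120,250,220; cv2.imwrite(f"pics/scene21.png",cv2.resize(p["frame"][y0:y1,x0:x1],None,fx=6,fy=6,interpolation=2))
```

```text
t 15.45 pos [ 0.545  -0.2278  0.1384] yawy 16.22 tilt [ 0.062  0.023 -0.998] F [0.48 0.6  0.02] grip -0.3 q7 0.84
world d [-0.0024 -0.002  -0.0034]
[-0.0012, -0.0029, 0.0034] 0.22
[0.0, 0.0, -0.0] -0.0
```

View pics/scene21.png

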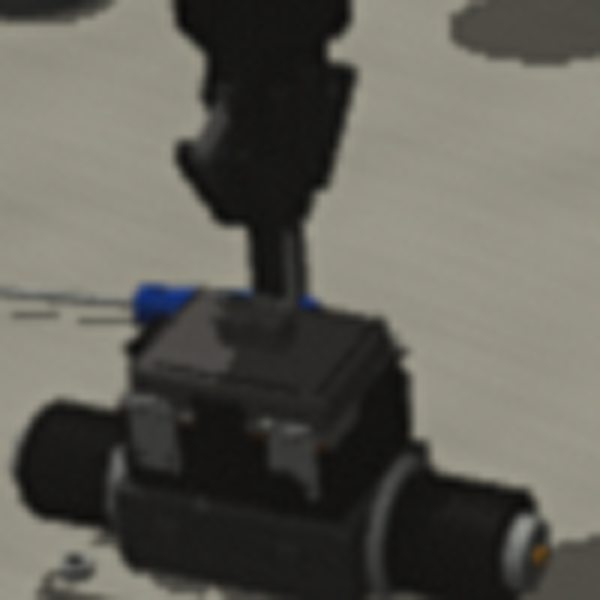

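Emit:
drive_tool([
  [0.0,[-0.001,-0.004,0.0],0.2],
  [0.0,[0,0,0],0],
])

```text
time: 15.7
eef_pos: [0.5415, -0.23, 0.1381]
eef_rot: [1.868, 2.48, 0.086]
wrist_force: [-0.4, -0.7, 0.1]
grip_width: 0.0
```

Emit:
drive_tool([
  [0.0,[0,-0.0005,0.003],0],
])

```text
time: 15.8
eef_pos: [0.5416, -0.2302, 0.1357]
eef_rot: [1.867, 2.479, 0.087]
wrist_force: [0.2, 0.0, -1.0]
grip_width: -0.005
```

Emit:
drive_tool([
  [0.0,[0,-0.0005,0.002],0],
])

```text
time: 15.9
eef_pos: [0.5412, -0.2304, 0.1336]
eef_rot: [1.867, 2.478, 0.087]
wrist_force: [-0.9, -0.7, 0.9]
grip_width: -0.002
```

Emit:
drive_tool([
  [0.0,[0,0,0.0015],0],
])

```text
time: 16.0
eef_pos: [0.5413, -0.2304, 0.1321]
eef_rot: [1.867, 2.478, 0.087]
wrist_force: [-0.5, 0.2, -0.5]
grip_width: -0.001
```

Emit:
drive_tool([
  [0.0,[0,0,0.0015],0],
])

```text
time: 16.1
eef_pos: [0.5413, -0.2305, 0.1307]
eef_rot: [1.867, 2.478, 0.087]
wrist_force: [-3.4, 0.1, 7.9]
grip_width: -0.002
```

Emit:
drive_tool([
  [0.0,[0,0,0.0015],0],
])

```text
time: 16.2
eef_pos: [0.5412, -0.2306, 0.1299]
eef_rot: [1.867, 2.478, 0.088]
wrist_force: [-4.9, 1.4, 11.9]
grip_width: 0.001
```

Emit:
drive_tool([
  [0.0,[0,0,0.002],0],
])

```text
time: 16.3
eef_pos: [0.5411, -0.2307, 0.1291]
eef_rot: [1.868, 2.478, 0.088]
wrist_force: [-6.5, 2.4, 19.9]
grip_width: -0.003
```

Emit:
drive_tool([
  [0.0,[0,0,0.0025],0],
])

```text
time: 16.4
eef_pos: [0.5413, -0.2307, 0.1284]
eef_rot: [1.868, 2.477, 0.09]
wrist_force: [-7.9, 3.6, 16.3]
grip_width: 0.002
```

Emit:
drive_tool([
  [0.0,[0,0,0.0028],0],
])

```text
time: 16.5
eef_pos: [0.5411, -0.2307, 0.1266]
eef_rot: [1.868, 2.477, 0.091]
wrist_force: [-6.4, 1.0, 10.8]
grip_width: 0.003
```

Emit:
drive_tool([
  [0.0,[0,0,0.0022],0],
])

```text
time: 16.6
eef_pos: [0.5408, -0.2308, 0.1256]
eef_rot: [1.869, 2.477, 0.092]
wrist_force: [-6.3, 1.6, 15.3]
grip_width: -0.001
```

Emit:
drive_tool([
  [0.0,[0,0,0.0024],0],
])

```text
time: 16.7
eef_pos: [0.5405, -0.2309, 0.1245]
eef_rot: [1.869, 2.477, 0.093]
wrist_force: [-8.3, 2.8, 16.2]
grip_width: -0.004
```

Emit:
drive_tool([
  [0.0,[0,0.0005,0.0026],0],
])

```text
time: 16.8
eef_pos: [0.5405, -0.2309, 0.1237]
eef_rot: [1.87, 2.477, 0.094]
wrist_force: [-13.0, 2.7, 25.8]
grip_width: -0.001
```

Run:
```python
from crown import *
plan([.5426,-.2298,.135],16,1)
p=manip.grab_frame("scene"); crown(cloud(p),(.5637,-.221),.150)
x0,y0,x1,y1=150,120,250,220; cv2.imwrite(f"pics/scene22.png",cv2.resize(p["frame"][y0:y1,x0:x1],None,fx=6,fy=6,interpolation=2))
```

```text
t 16.8 pos [ 0.5405 -0.2309  0.1237] yawy 15.89 tilt [ 0.065  0.026 -0.998] F [-13.03   2.75  25.79] grip -0.1 q7 0.86
world d [0.0021 0.0011 0.0113]
[0.0005, 0.0024, -0.0113] -0.11
crown n [-0.011  0.     1.   ] z 0.1491 (array([ 564.1, -220.4]), array([ 87.2, 120.8]), 28.8, 359) pct centre [ 0.5643 -0.2217] ext [0.0697 0.1154]
```

View pics/scene22.png

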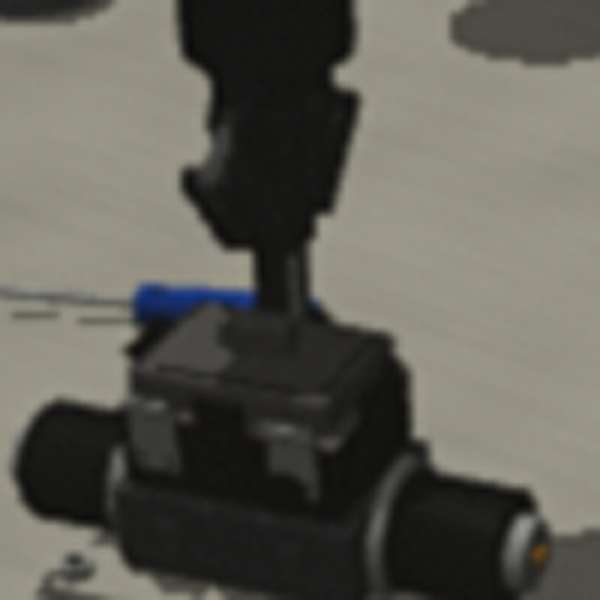

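Emit:
drive_tool([
  [0.0,[0,0,-0.005],0],
  [0.0,[0,0,-0.015],0],
  [0.0,[0,0,-0.03],0],
  [0.0,[0,0,-0.03],0],
  [0.0,[0,0,0],0],
])

```text
time: 17.35
eef_pos: [0.5348, -0.2332, 0.2067]
eef_rot: [1.871, 2.477, 0.094]
wrist_force: [0.7, -1.5, 0.0]
grip_width: 0.003
```

Emit:
drive_tool([
  [0.0,[0.04,0,-0.02],0],
  [0.0,[0.045,0,0],0],
  [0.0,[0.045,0,0],0],
  [0.0,[0.045,0,0],0],
  [0.0,[0.045,0,0],0],
])

```text
time: 17.85
eef_pos: [0.4729, -0.0223, 0.2271]
eef_rot: [1.882, 2.463, 0.091]
wrist_force: [1.0, 1.1, -0.2]
grip_width: 0.002
```

Emit:
drive_tool([
  [0.0,[0.04,0,0],0],
  [0.0,[0.04,0,0],0],
  [0.0,[0,0,0],0],
  [0.0,[0,0,0],0],
])

```text
time: 18.25
eef_pos: [0.4481, 0.0647, 0.2264]
eef_rot: [1.869, 2.475, 0.093]
wrist_force: [0.3, -1.5, -0.8]
grip_width: -0.003
```

Run:
```python
from crown import *
plan([.5426,-.2298,.135],16,1)
for n,b,c in [("scene",(150,140,250,240),(.5637,-.221)),("top",(320,140,420,240),(.5615,-.2255))]:
    p=manip.grab_frame(n); w=cloud(p); crown(w,c,.150,.003); crown(w,c,.150,.002)
    m=(np.hypot(w[...,0]-c[0],w[...,1]-c[1])<.2)
    x0,y0,x1,y1=b; cv2.imwrite(f"pics/{n}23.png",cv2.resize(p["frame"][y0:y1,x0:x1],None,fx=6,fy=6,interpolation=2))
```

```text
t 18.25 pos [0.4481 0.0647 0.2264] yawy 15.86 tilt [ 0.067  0.025 -0.997] F [ 0.27 -1.47 -0.83] grip -0.3 q7 0.05
world d [ 0.0945 -0.2945 -0.0914]
[-0.0431, 0.0015, 0.0127] -0.14
crown n [0.009 0.004 1.   ] z 0.1496 (array([ 563.4, -222.4]), array([ 92.2, 119.6]), 18.2, 435) pct centre [ 0.5651 -0.2218] ext [0.0869 0.1167]
crown n [-0.003 -0.004  1.   ] z 0.15 (array([ 564.6, -226.8]), array([ 89.3, 109.6]), 8.4, 354) pct centre [ 0.565  -0.2252] ext [0.0693 0.1014]
crown n [-0.008 -0.005  1.   ] z 0.149 (array([ 561.1, -225.7]), array([ 92.3, 120.6]), 16.1, 833) pct centre [ 0.5608 -0.2256] ext [0.0868 0.1162]
crown n [-0.01  -0.005  1.   ] z 0.1489 (array([ 560.5, -223.5]), array([ 92.1, 119.4]), 32.6, 626) pct centre [ 0.5609 -0.2255] ext [0.087  0.1154]
```

View pics/scene23.png

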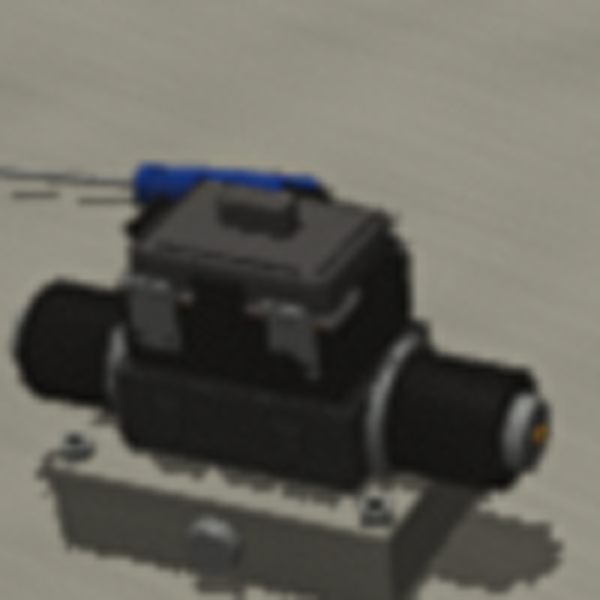

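View pics/top23.png

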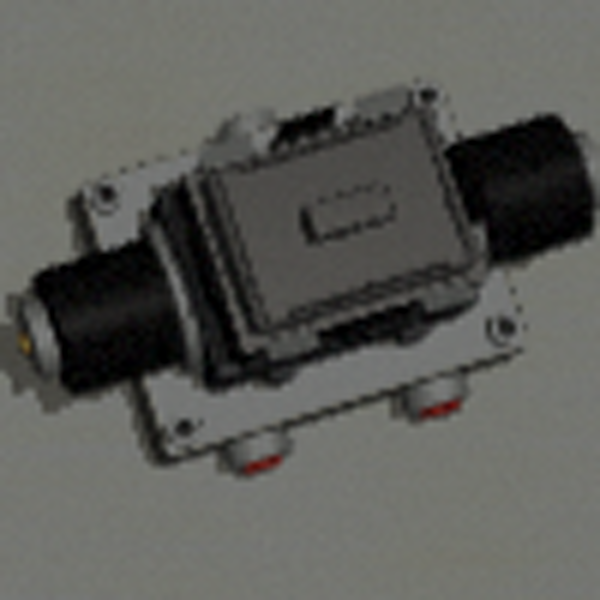

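Run:
```python
from h import *
th=np.radians(16); e=np.array([[np.cos(th),np.sin(th)],[-np.sin(th),np.cos(th)]])
for n,c in [("scene",(.5637,-.2219)),("top",(.5612,-.2257))]:
    acc=[]
    for i in range(3):
        w=cloud(manip.grab_frame(n)); q=(w[...,:2]-c)@e.T
        m=(np.abs(q[...,0])<.030)&(np.abs(q[...,1])<.044)&~((np.abs(q[...,0])<.013)&(np.abs(q[...,1])<.024))&(np.abs(w[...,2]-.15)<.012)
        A=np.c_[q[m],np.ones(m.sum())]; z=w[...,2][m]; acc.append(np.linalg.lstsq(A,z,rcond=None)[0])
    s=np.mean(acc,0)
    print(n,m.sum(),"slopes",s[:2].round(4),"crown z",s[2].round(4),"corners over rim mm",[round(1000*(s[2]+a*.04*s[0]+b*.054*s[1]-.021-.128),2) for a in(1,-1) for b in (1,-1)])
```

```text
scene 232 slopes [-0.0076 -0.0008] crown z 0.1502 corners over rim mm [np.float64(0.82), np.float64(0.91), np.float64(1.43), np.float64(1.52)]
top 653 slopes [ 0.0046 -0.0031] crown z 0.1495 corners over rim mm [np.float64(0.54), np.float64(0.88), np.float64(0.17), np.float64(0.51)]
```

Run:
```python
from h import *
p=manip.grab_frame("top"); w=cloud(p)
for k in ["gland","coil_nut","spanner","driver"]:
    for m in manip.masks_of(k,p)[:2]: print(k,round(m["p"],2),np.round(m["extent"]),np.round(np.nanmedian(w[m["region"]],0),3))
print(manip.get_state()["time"]); print(manip.finish_job())
```

```text
gland 0.42 [173. 218.   9.   8.] [0.482 0.308 0.022]
coil_nut 0.59 [172. 185.  18.  12.] [0.575 0.311 0.017]
spanner 0.74 [121. 260.  66.  34.] [0.373 0.46  0.006]
driver 0.75 [471. 249.  68.  40.] [ 0.369 -0.447  0.022]
18.9
the job is handed in; nothing more can be done
None
```

The grey lid from the mat is on the terminal box with all four clips holding, as far as the cameras show. I handed the job in at about 19 s of the 53 s allowed.

Three things looked like the lid: top-camera pixels (225,190), (233,282) and (297,264). I took the first: it is the only one on the mat and the farthest from the base, about 0.59 m against 0.34–0.36 m. I laid it level between the lugs. Then I pressed near the middle of the +x long edge, peaking at about 21 N, and of the −x long edge, peaking at about 26 N vertical, until each side stopped hard.

**Last checks, with the arm well clear:**
- **Lid height:** the corners read 0.8–1.5 mm above the rim in the scene camera and 0.2–0.9 mm in the top camera. An unclicked corner would sit at 4 mm or more.
- **Centring:** by eye the lid sits square and centred between the lugs in the top picture. My final numeric fit of its centre was unreliable, because it picked up lugs and clips as well.
- **Fittings and tools:** the coil nut, spanner and driver were found within about 1.5 cm of where they started. The gland's first top-camera reading was a false match on the valve. Its last position agrees with the first scene view to about 1 cm. Nothing was touched on the way.

**What disagreed:**
- The two cameras differ by about 2–4 mm, so I aligned lid and box by their relative position.
- The fingertips appeared about 25 mm higher than the reported tool point, so I worked from the depth images and the force reading instead.
- The tool gradually tilted to about 4° during the job. The −x press therefore also put about 13 N sideways on the lid.

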